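# Reseat a link box cover that was bolted down crooked

### The arm

A 6-joint arm with a two-finger parallel gripper is mounted at the origin on the work surface. World frame = base frame: x ahead of the robot, y to its left, z up, the work surface at z = 0. Lengths are in mm, angles in degrees, forces in N, time in s.
With the tool pointing down it reaches from about 350 to 975 mm from the base axis. Payload 17.4 kg.
Tool frame: the origin (TCP) lies between the finger pads; the fingertips stand 22 mm ahead of it and the grasp point (between the pads) lies 3 mm ahead of it; z points along the fingers, y is the direction in which the jaws open and shut (so a half turn about z gives the same grasp; the last joint's range is limited). The gripper opens to 85 mm and grips with 20 to 120 N. Pads are 22 mm wide; open, the fingers measure 114 mm over their backs; the gripper's body (76 mm by 85 mm) begins 54 mm behind the grasp point. The pads swing forward as they close: fully open they stand 13 mm farther back than shut.
Start: joints at [-70.176, 6.646, 82.598, -0, 90.757, -2.166], TCP at [252.743, -625.902, 253.303] pointing down, gripper open.
Joint ranges: [-162.19, 162.19], [-47.58, 125.68], [4.15, 143.07], [-65.23, 245.23], [0.69, 171.88], [-170.13, 170.13]. Speed limits (degrees/s): [108.29, 108.29, 127.2, 180, 180, 180].

### API

Orientations are given as [roll, pitch, yaw] about the fixed x, y, z axes, in that order (R = Rz(yaw) Ry(pitch) Rx(roll)).
In Python, from plant import read_state, get_image, finish_job gives the robot as it stands. The module is installed in compiled form; this text tells all that it offers.
- The arm moves only by the tool play_rows, never from a script. Its argument "plan" is a list of rows, each an object of numbers: "x", "y", "z": the shift along the tool's x, y, z in cm; "rx", "ry", "rz": the turn, a rotation vector about the tool's x, y, z in rad; "fingers": the opening in per cent of the stroke, from 0 (shut) to 100 (fully open). In form: [{"x": .., "y": .., "z": .., "rx": .., "ry": .., "rz": .., "fingers": ..}, ...]. A call has 1 to 20 rows; each row is the pose to reach, as a shift and turn from the pose commanded when the call began, along the tool's axes at that moment; what a row does not reach only later rows make up. A row lasts 1/10 s, in which the tool goes at most 50 mm and 8.59 degrees, less where a joint would pass 70% of its speed; a pose out of reach is approached as far as the arm can. A call with a gripper value outside its range is refused whole. The fingers move at their own pace and stop on an object; "squeeze" is the grip in N (left out, the last holds). Time passes only in rows, so rows that repeat a pose let the fingers close. It gives the time, the measured TCP pose, the force and the opening at its end, in the units of the state.
- read_state(): the state, without advancing time (a new reading comes with each control period).
- get_image(name): name is "scene" or "top" or "wrist"; returns a dict with "frame" (420x560x3 uint8, red, green, blue), "K" (3x3 intrinsics, pixels), "dist_coeffs" ([k1, k2, p1, p2, k3] as OpenCV has them; the pictures are not rectified), "cam_to_world" (4x4, takes a point from camera to world coordinates). Camera axes: x right, y up, looking along -z (the intrinsics and any distortion apply to the point x, -y, -z); pixel columns grow to the right and rows downward; lengths in mm; the calibration is good to about 2 mm. A picture is of the moment at which its call begins. There is no depth.
- finish_job(): hands the job in, once; it reports no verdict.
The state is a dict: "clock": time; "joint_positions": joint angles; "qd": joint speeds; "joint_torque": joint torques, N m; "eef_pos": TCP position; "tool_rot": TCP orientation; "wrist_force": force on the tool from outside, world axes, zero at the start; "wrist_torque": the same for the moment, N m; "width": finger opening in mm.
Only numpy, scipy, OpenCV 4.12 (cv2) and the standard library are available. Lean on these libraries where they do the work, as an engineer would, in place of code of your own. Each camera call takes 0.05 s, during which the arm holds its last target.

### The job

The round cover of the cable link box was bolted down crooked: on the red lug side it rides up on the rim. Lift the bolt's red handle out of its notch and draw the bolt right back; take the cover by its sloping lug, raise that edge about a finger's breadth with the far edge resting on the rim, never lifting the cover right off, and lower it gently so that it lies flat and centred on its seat. Then shoot the bolt fully home over the cover, lay its handle down in the notch again, and leave everything around the box where it is.

Things in the scene. Friction and masses are not known exactly. Their poses are not given: they have to be found in the camera images.
- linkbox: Link box fixed to the bench: aluminium pot (flange 186 mm across, top 70 mm high) on a grey base plate 236 x 356 x 6 mm, with a grey channel bracket for the bolt. Origin: on the bench under the pot's middle; z up; +y towards the bolt bracket (66 mm wide, from y = 124 to 226 mm, top 76 mm high); -x: the side where the cover's lug points, roughly towards the robot; two cable stubs on the +x side.
- seat (a point): Middle of the pot's open mouth (144 mm across) in the plane of the flange's top, 70 mm above the bench; axes as the link box. When well seated the cover's underside lies on this plane and its middle is here; which way the lug points then does not matter.
- cover_center (a point): Middle of the loose cover, half-way through its 6 mm clear disc (180 mm across, dark rim, about 0.4 kg). Axes: z out of its top, -x towards its lug. An 8 mm deep locating ring under it, 137 mm across, rounded below, fits the mouth with 3.5 mm play all round. At the start it is 11 to 14 mm off centre towards the lug and slopes 3 degrees, ring on the flange there, lug side high.
- lug_grip (a point): Grasp point on the cover's red lug: steel plate 5 mm thick, 90 mm wide (along the cover's y), 48 mm long, at the disc's -x edge, leaning outwards (to the cover's -x) 33 degrees from the cover's z. The point is mid-width, mid-thickness, 27 mm up from the root; from cover_center 103.2 mm to -x and 24.6 mm up (cover axes). Pinch across the 5 mm, tool tilted to lie along the lug.
- cover_far (a point): Point on the lower edge of the cover's disc opposite the lug: in the cover's axes 90 mm from cover_center towards +x and 3 mm below it. The cover tips about this edge.
- bolt (a joint): Slide of the bolt, m: 0 = home, nose 24 mm over the cover's edge; grows along the link box's +y to 0.045 = drawn right back, nose 21 mm clear of the cover. Steel rod 12 mm thick along the link box's y at x = 0, axis 88 mm above the bench; friction about 1.5 N. While the handle lies in the notch the bolt moves only about 4 mm.
- bolt_handle (a joint): Turn of the bolt's handle about the rod, rad: 0 = lying in its notch (pointing to the link box's -x, 5 degrees above level); grows as it is lifted, to 1.55 nearly upright. Above 1.2 it clears the notch and the bolt can slide; away from the notch two cheeks keep it above about 1. Light friction (0.015 N m): it stays up when left nearly upright.
- handle_grip (a point): Middle of the red handle grip (19 mm thick, 31 mm long, along the handle), 47 mm from the rod's axis. In the link box's frame, with bolt value s and handle value h: x = -47 mm cos(h + 0.087), y = 150 mm + s, z = 88 mm + 47 mm sin(h + 0.087). Pinched from above, fingers closing along the rod, it can swing between them.
- spanner_grip (a point): Bystander: steel open-ended spanner 180 mm long lying near the box; point on its shank.
- offcut_center (a point): Bystander: black cable offcut 150 mm long, 27 mm thick, lying in front of the bolt; its middle.
- cleaner: Bystander: blue can 60 mm in diameter, 150 mm tall, standing beyond the bolt bracket; origin under its middle.
- carton: Bystander: cardboard carton 120 x 190 x 70 mm; origin under its middle.
- halfshell: Bystander: clear trough-shaped half of a resin joint shell, 260 x 75 x 35 mm; origin under its middle.
- clampblock1: Bystander: black plastic block 75 x 55 x 36 mm at the side of the box away from the bolt; origin under its middle.
- clampblock2: Bystander: black plastic block 75 x 55 x 36 mm next to the first block; origin under its middle.
- cover: The loose cover described under cover_center; origin in the middle of the disc's underside, axes as cover_center.
Mind the look-alikes: they are no part of the job. What is shaped like the cover but orange or pink is not meant.

How it is judged (in metres and radians):
On the way, in this order (a step that is already met when the one before it is completed fails the run):
1. the bolt is drawn back clear of the cover (value of joint bolt above 0.035 m), for 0.1 s.
2. the lug edge is raised (cover sloping more than 0.08 rad, at the start about 0.05) with the far edge resting on the rim (angle between cover_center's own z axis and vertical above 0.08 rad and z of cover_far in the frame of linkbox below 0.08 m and value of joint bolt above 0.03 m), for 0.1 s.
3. the cover lies flat and centred on its seat, bolt still drawn (horizontal distance between cover_center and seat below 0.005 m and angle between cover_center's own z axis and vertical below 0.02 rad and z of cover_center in the frame of linkbox below 0.0755 m and value of joint bolt above 0.025 m), for 0.3 s.
At the end, for the whole second after the job is handed in: The cover rests flat (within 0.02 rad) and centred (within 5 mm) on its seat and is at rest; the bolt is home (within 5 mm) and its handle lies in the notch (below 0.2 rad) (horizontal distance between cover_center and seat below 0.005 m and angle between cover_center's own z axis and vertical below 0.02 rad and z of cover_center in the frame of linkbox below 0.0755 m and value of joint bolt below 0.005 m and value of joint bolt_handle below 0.2 rad and linear speed of cover below 0.02 m/s); the robot touches nothing.
It fails at once if the cover is lifted right off: its far edge is more than 25 mm above the rim (z of cover_far in the frame of linkbox above 0.095 m).
It fails at once if the cover is tipped up steeply (more than 0.45 rad) (angle between cover_center's own z axis and vertical above 0.45 rad).
It fails at once if the cover is dropped or flung (turning faster than 1.5 rad/s) (angular speed of cover above 1.5 rad/s).
It fails at once if a bystander is moved more than 20 mm (distance of any of spanner_grip, offcut_center, cleaner, carton, halfshell, clampblock1, clampblock2 from where it was at the start of the episode above 0.02 m).
It also fails if it takes over 58 s, if anything falls off the work surface, if the arm or the gripper's body presses on something with over 40 N, if the wrist force passes 120 N, or if a joint passes its speed limit or range.

## Working session

There is one attempt and no reset: what is moved stays moved. The work goes in short steps, Python scripts to look and compute and a tool call to move; the robot and the scene stay as the last step left them, time stands still between calls to the robot, and variables do not carry over. Pictures are saved under pics/ and viewed, and the job is handed in when it is done.

Besides the shell and the picture viewer there is one more tool, called by a JSON object that holds its "api" and its "payload". play_rows: Moves the arm, as the interface text tells. Its arguments: {"type":"object","properties":{"plan":{"type":"array","items":{"type":"object","properties":{"x":{"type":"number"},"y":{"type":"number"},"z":{"type":"number"},"rx":{"type":"number"},"ry":{"type":"number"},"rz":{"type":"number"},"fingers":{"type":"number"}}}},"squeeze":{"type":"number"}},"required":["plan"]}

```bash
mkdir -p pics; cat > h.py <<'E'
import numpy as np, cv2
from plant import read_state, get_image, finish_job
from scipy.spatial.transform import Rotation as R
def snap(name,fn):
    d=get_image(name); cv2.imwrite('pics/'+fn,d['frame'][:,:,::-1]); np.savez('pics/'+fn[:-4]+'.npz',**d); return d
def ray(d,uv):
    uv=np.array(uv,float).reshape(-1,1,2)
    p=cv2.undistortPoints(uv,np.array(d['K']),np.array(d['dist_coeffs'])).reshape(-1,2)
    c=np.c_[p[:,0],-p[:,1],-np.ones(len(p))]
    T=np.array(d['cam_to_world']); return T[:3,3],c@T[:3,:3].T
def onz(d,uv,z):
    o,v=ray(d,uv); return o+v*((z-o[2])/v[:,2])[:,None]
def proj(d,P):
    T=np.linalg.inv(np.array(d['cam_to_world'])); P=np.atleast_2d(P)
    c=P@T[:3,:3].T+T[:3,3]; c=c*[1,-1,-1]
    return cv2.projectPoints(c,np.zeros(3),np.zeros(3),np.array(d['K']),np.array(d['dist_coeffs']))[0].reshape(-1,2)
E
python3 - <<'E'
from h import *
for n in ('scene','top','wrist'):
    d=snap(n,n+'0.png'); print(n,d['K'].tolist() if hasattr(d['K'],'tolist') else d['K'],d['dist_coeffs'],np.round(d['cam_to_world'],3).tolist())
print(read_state())
E
```

```text
scene [[447.36619065671664, 0.0, 275.5905089967969], [0.0, 447.36619065671664, 215.02638453309444], [0.0, 0.0, 1.0]] [-0.03205731  0.          0.          0.          0.        ] [[0.812, -0.378, 0.446, 1052.704], [0.584, 0.526, -0.618, -782.121], [-0.001, 0.762, 0.647, 900.333], [0.0, 0.0, 0.0, 1.0]]
top [[504.7094003733656, 0.0, 278.3462845965626], [0.0, 504.7094003733656, 206.97227803195625], [0.0, 0.0, 1.0]] [-0.18555262  0.          0.          0.          0.        ] [[0.007, 0.996, -0.086, 382.247], [-1.0, 0.007, 0.007, 14.933], [0.008, 0.085, 0.996, 1582.635], [0.0, 0.0, 0.0, 1.0]]
wrist [[310.32232625035476, 0.0, 282.5296884846628], [0.0, 310.32232625035476, 209.73811318650036], [0.0, 0.0, 1.0]] [-0.06117811  0.          0.          0.          0.        ] [[0.374, 0.886, 0.274, 321.928], [-0.927, 0.358, 0.109, -597.856], [-0.001, -0.295, 0.955, 372.507], [0.0, 0.0, 0.0, 1.0]]
{'clock': 0.15, 'joint_positions': array([-7.01763850e+01,  6.67004679e+00,  8.26255029e+01,  1.79669231e-03,
        9.07560195e+01, -2.16667291e+00]), 'qd': array([-0.05309559, -0.1248808 , -0.12689921, -0.00610079, -0.04578285,
        0.02636982]), 'joint_torque': array([ 1.49996580e-03, -7.32510352e+01, -6.32848263e+01,  5.96568862e-05,
        5.12472572e-03, -9.66142375e-05]), 'eef_pos': array([ 252.70580294, -625.7925741 ,  252.72116716]), 'tool_rot': array([-1.79948536e+02, -3.74492483e-03,  2.19903091e+01]), 'wrist_force': array([ 0.07305245, -0.05649114,  0.21340288]), 'wrist_torque': array([ 0.01709424, -0.02359942,  0.01634917]), 'width': 85.35219210810772}
```

View pics/scene0.png

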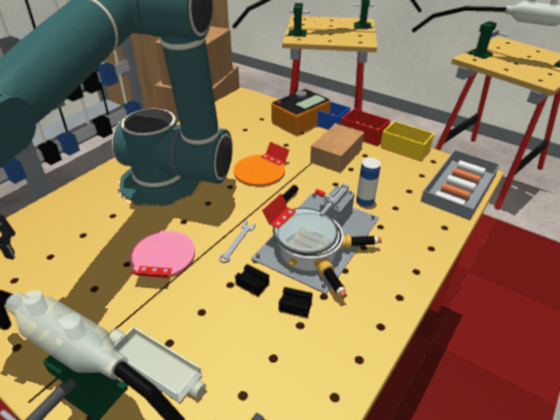

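View pics/top0.png

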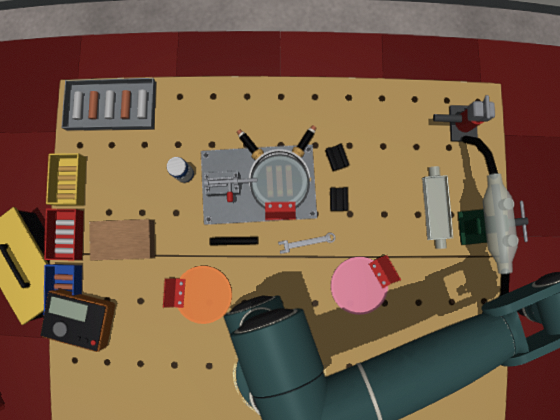

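View pics/wrist0.png

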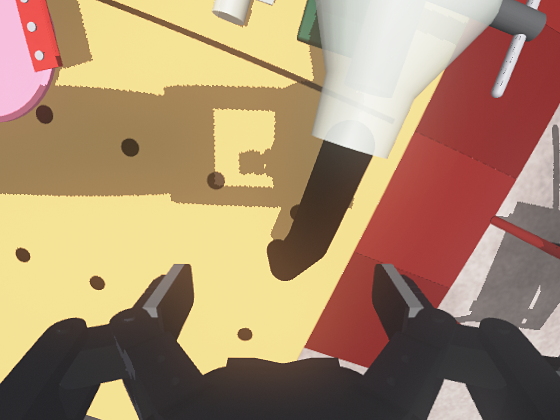

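The top view shows the clear cover with its red lug at about (280,182)/(280,210), on the grey plate, with the bolt and its red handle at about (222,184)/(231,197). Look-alikes are the orange disc at (205,293) with lug (174,292) and the pink disc at (360,285) with lug (384,271). The clear one on the grey plate is the one described. I'll check it in a close crop.

```bash
python3 - <<'E'
import cv2
a=cv2.imread('pics/top0.png')[135:235,190:330]; cv2.imwrite('pics/top0c.png',cv2.resize(a,None,fx=5.6,fy=5.6,interpolation=cv2.INTER_CUBIC))
a=cv2.imread('pics/scene0.png')[165:305,225:395]; cv2.imwrite('pics/scene0c.png',cv2.resize(a,None,fx=4.2,fy=4.2,interpolation=cv2.INTER_CUBIC))
E
```

```text
(no output)
```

View pics/top0c.png

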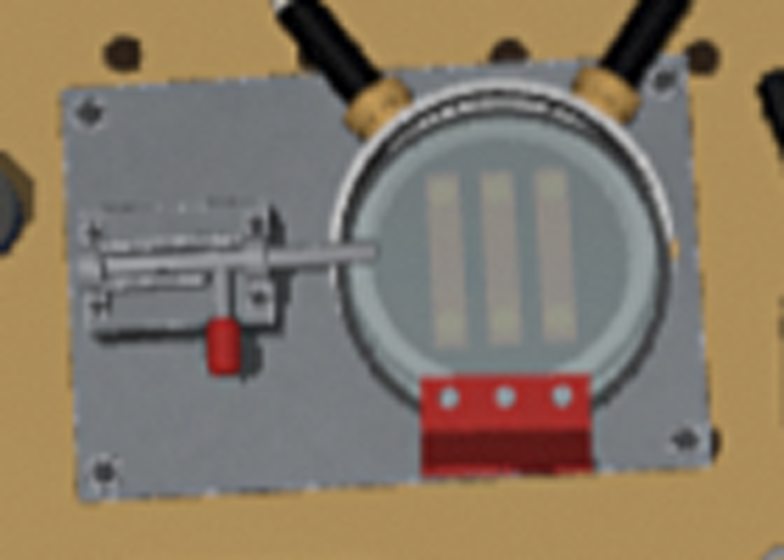

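View pics/scene0c.png

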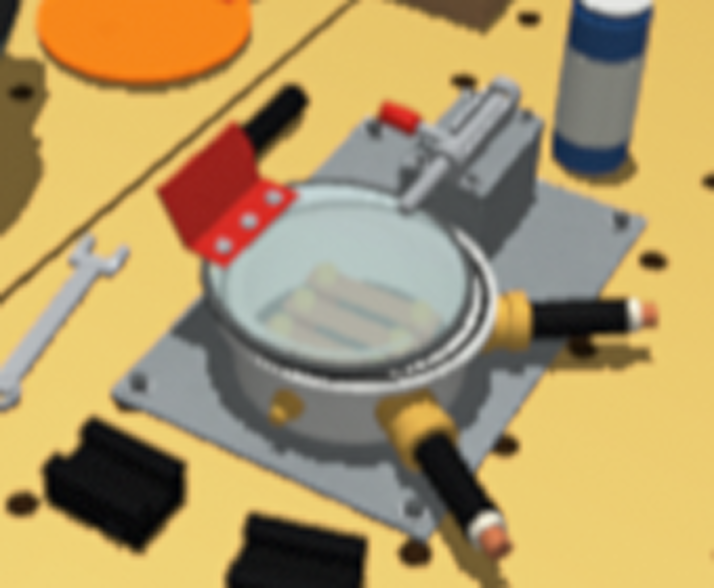

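```bash
python3 - <<'E'
from h import *
d=dict(np.load('pics/top0.npz'))
c=lambda p: np.array(p,float)/5.6+[190-.5,135-.5]
P=onz(d,c([(62,90),(690,58),(712,468),(80,500)]),6); print('plate',P.round(1).tolist())
print(np.linalg.norm(np.diff(P,axis=0),axis=1)); 
y=(P[0]-P[1]+P[3]-P[2])[:2]; print('yaw of +y', np.degrees(np.arctan2(y[1],y[0]))-90)
B=onz(d,c([(90,263),(375,253)]),88); print('bolt',B.round(1).tolist(), np.degrees(np.arctan2(*(B[0]-B[1])[1::-1]))-90)
print('handle',onz(d,c([(224,346)]),92).round(1))
# flange right/top edge points guess: left, right, top of flange
F=onz(d,c([(333,245),(675,240),(500,80)]),70); print('flange',F.round(1).tolist())
print('disc lr',onz(d,c([(337,250),(668,250)]),76).round(1).tolist())
print('lug corners root',onz(d,c([(421,377),(592,374)]),82).round(1).tolist(),'tip',onz(d,c([(420,475),(592,470)]),119).round(1).tolist())
print(np.array(read_state()['eef_pos']))
E
```

```text
plate [[696.1, 252.4, 6.0], [716.8, -104.5, 6.0], [483.6, -116.7, 6.0], [463.0, 237.1, 6.0]]
[357.48328509 233.56787101 354.38508983]
yaw of +y 3.3244832121422405
bolt [[585.7, 222.7, 88.0], [592.0, 70.1, 88.0]] 2.352213545711777
handle [[541.1 149.6  92. ]]
flange [[598.7, 93.5, 70.0], [602.8, -91.3, 70.0], [690.0, 3.9, 70.0]]
disc lr [[595.1, 91.0, 76.0], [596.5, -87.1, 76.0]]
lug corners root [[526.2, 45.1, 82.0], [528.5, -46.2, 82.0]] tip [[471.6, 44.4, 119.0], [474.8, -44.8, 119.0]]
[ 252.70580294 -625.7925741   252.72116716]
```

```bash
cat >> h.py <<'E'
import json
Z33=np.radians(3.3)
O=np.array([597.,2.,0.]); YAW=3.3
def b2w(p): return O+R.from_euler('z',YAW,degrees=True).apply(p)
def w2b(p): return R.from_euler('z',-YAW,degrees=True).apply(np.asarray(p)-O)
def cmd():
    try: c=json.load(open('cmd.json')); return np.array(c['p']),R.from_quat(c['q'])
    except FileNotFoundError: return np.array([252.743,-625.902,253.303]),R.from_euler('xyz',[180,0,22],degrees=True)
def commit(sh,rv=(0,0,0)):
    p,r=cmd(); p=p+r.apply(np.array(sh)*10); r=r*R.from_rotvec(rv)
    json.dump(dict(p=p.tolist(),q=r.as_quat().tolist()),open('cmd.json','w'))
    s=read_state(); print('cmd',p.round(1),r.as_euler('xyz',degrees=True).round(2)); print('meas',s['clock'],s['eef_pos'].round(1),s['tool_rot'].round(2),'F',s['wrist_force'].round(1),'w',round(s['width'],1))
def rel(p,r):
    p0,r0=cmd(); print('shift cm',(r0.inv().apply(np.array(p)-p0)/10).round(2),'rv',((r0.inv()*r).as_rotvec()).round(4))
E
python3 - <<'E'
from h import *
d=dict(np.load('pics/top0.npz'))
print('can top',onz(d,[(179,164)],150), 'box',w2b(onz(d,[(179,164)],150)[0]))
print('offcut',w2b(onz(d,[(234,240)],27)[0]))
r=R.from_euler('xyz',[180,0,3.3],degrees=True)
rel([300,-600,380],R.from_euler('xyz',[180,0,22],degrees=True))
rel([570,80,340],r)
E
```

```text
can top [[627.87138183 292.64515188 150.        ]] box [ 47.55089678 288.38612787 150.        ]
offcut [-176.06862173  148.10531625   27.        ]
shift cm [  5.35  -0.63 -12.67] rv [0. 0. 0.]
shift cm [ 55.86 -53.57  -8.67] rv [ 0.     -0.      0.3264]
```

{"api": "play_rows", "payload": {"plan": [{"x": 2, "z": -8, "fingers": 60}, {"x": 5, "y": -2, "z": -12.7, "fingers": 60}, {"x": 8, "y": -6, "z": -12.7, "rz": 0.1}, {"x": 12, "y": -10, "z": -12.7, "rz": 0.2}, {"x": 55.9, "y": -53.6, "z": -8.7, "rz": 0.326}, {"x": 55.9, "y": -53.6, "z": -8.7, "rz": 0.326}, {"x": 55.9, "y": -53.6, "z": -8.7, "rz": 0.326}, {"x": 55.9, "y": -53.6, "z": -8.7, "rz": 0.326}, {"x": 55.9, "y": -53.6, "z": -8.7, "rz": 0.326}, {"x": 55.9, "y": -53.6, "z": -8.7, "rz": 0.326}, {"x": 55.9, "y": -53.6, "z": -8.7, "rz": 0.326}, {"x": 55.9, "y": -53.6, "z": -8.7, "rz": 0.326}, {"x": 55.9, "y": -53.6, "z": -8.7, "rz": 0.326}, {"x": 55.9, "y": -53.6, "z": -8.7, "rz": 0.326}, {"x": 55.9, "y": -53.6, "z": -8.7, "rz": 0.326}, {"x": 55.9, "y": -53.6, "z": -8.7, "rz": 0.326}, {"x": 55.9, "y": -53.6, "z": -8.7, "rz": 0.326}, {"x": 55.9, "y": -53.6, "z": -8.7, "rz": 0.326}, {"x": 55.9, "y": -53.6, "z": -8.7, "rz": 0.326}, {"x": 55.9, "y": -53.6, "z": -8.7, "rz": 0.326}], "squeeze": 30}}

```text
validation failed for argument at $.pl...
```

```bash
python3 - <<'E'
from h import *
commit((55.9,-53.6,-8.7),(0,0,.326))
d=snap('wrist','wrist1.png')
cv2.imwrite('pics/wrist1b.png',cv2.resize(cv2.imread('pics/wrist1.png'),None,fx=1.42,fy=1.42,interpolation=cv2.INTER_CUBIC))
E
```

```text
cmd [570.2  80.5 340.3] [180.     0.     3.32]
meas 0.15 [ 252.7 -625.8  252.7] [-179.95   -0.     21.99] F [ 0.1 -0.1  0.2] w 85.4
```

View pics/wrist1b.png

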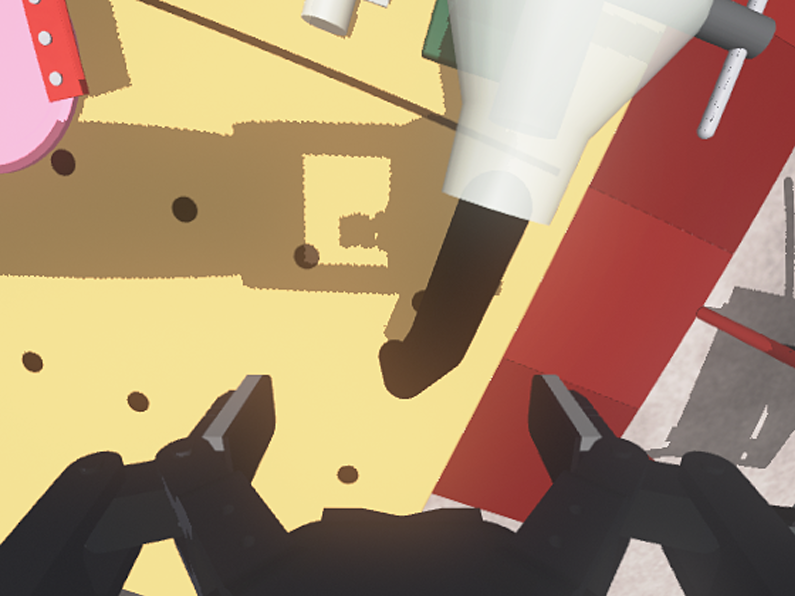

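The move was refused, so the wrist picture is unchanged and still shows the start pose. Each row probably needs all its keys. I'll reset my commanded-pose record and resend.

```bash
rm cmd.json
```

{"api": "play_rows", "payload": {"plan": [{"x": 2, "y": 0, "z": -8, "rx": 0, "ry": 0, "rz": 0, "fingers": 60}, {"x": 5, "y": -2, "z": -12.7, "rx": 0, "ry": 0, "rz": 0, "fingers": 60}, {"x": 8, "y": -6, "z": -12.7, "rx": 0, "ry": 0, "rz": 0.1, "fingers": 60}, {"x": 12, "y": -10, "z": -12.7, "rx": 0, "ry": 0, "rz": 0.2, "fingers": 60}, {"x": 55.9, "y": -53.6, "z": -8.7, "rx": 0, "ry": 0, "rz": 0.326, "fingers": 60}, {"x": 55.9, "y": -53.6, "z": -8.7, "rx": 0, "ry": 0, "rz": 0.326, "fingers": 60}, {"x": 55.9, "y": -53.6, "z": -8.7, "rx": 0, "ry": 0, "rz": 0.326, "fingers": 60}, {"x": 55.9, "y": -53.6, "z": -8.7, "rx": 0, "ry": 0, "rz": 0.326, "fingers": 60}, {"x": 55.9, "y": -53.6, "z": -8.7, "rx": 0, "ry": 0, "rz": 0.326, "fingers": 60}, {"x": 55.9, "y": -53.6, "z": -8.7, "rx": 0, "ry": 0, "rz": 0.326, "fingers": 60}, {"x": 55.9, "y": -53.6, "z": -8.7, "rx": 0, "ry": 0, "rz": 0.326, "fingers": 60}, {"x": 55.9, "y": -53.6, "z": -8.7, "rx": 0, "ry": 0, "rz": 0.326, "fingers": 60}, {"x": 55.9, "y": -53.6, "z": -8.7, "rx": 0, "ry": 0, "rz": 0.326, "fingers": 60}, {"x": 55.9, "y": -53.6, "z": -8.7, "rx": 0, "ry": 0, "rz": 0.326, "fingers": 60}, {"x": 55.9, "y": -53.6, "z": -8.7, "rx": 0, "ry": 0, "rz": 0.326, "fingers": 60}, {"x": 55.9, "y": -53.6, "z": -8.7, "rx": 0, "ry": 0, "rz": 0.326, "fingers": 60}, {"x": 55.9, "y": -53.6, "z": -8.7, "rx": 0, "ry": 0, "rz": 0.326, "fingers": 60}, {"x": 55.9, "y": -53.6, "z": -8.7, "rx": 0, "ry": 0, "rz": 0.326, "fingers": 60}, {"x": 55.9, "y": -53.6, "z": -8.7, "rx": 0, "ry": 0, "rz": 0.326, "fingers": 60}, {"x": 55.9, "y": -53.6, "z": -8.7, "rx": 0, "ry": 0, "rz": 0.326, "fingers": 60}], "squeeze": 30}}

```text
clock: 2.2
eef_pos: [570.2, 79.8, 340.4]
tool_rot: [180.0, 0.0, 3.3]
wrist_force: [-0.9, 0.0, 0.4]
width: 51.7
```

```bash
python3 - <<'E'
from h import *
commit((55.9,-53.6,-8.7),(0,0,.326))
d=snap('wrist','wrist2.png')
cv2.imwrite('pics/wrist2b.png',cv2.resize(cv2.imread('pics/wrist2.png'),None,fx=1.42,fy=1.42,interpolation=cv2.INTER_CUBIC))
E
```

```text
cmd [570.2  80.5 340.3] [180.     0.     3.32]
meas 2.2 [570.2  79.8 340.4] [179.99   0.     3.29] F [-0.9  0.   0.4] w 51.7
```

View pics/wrist2b.png

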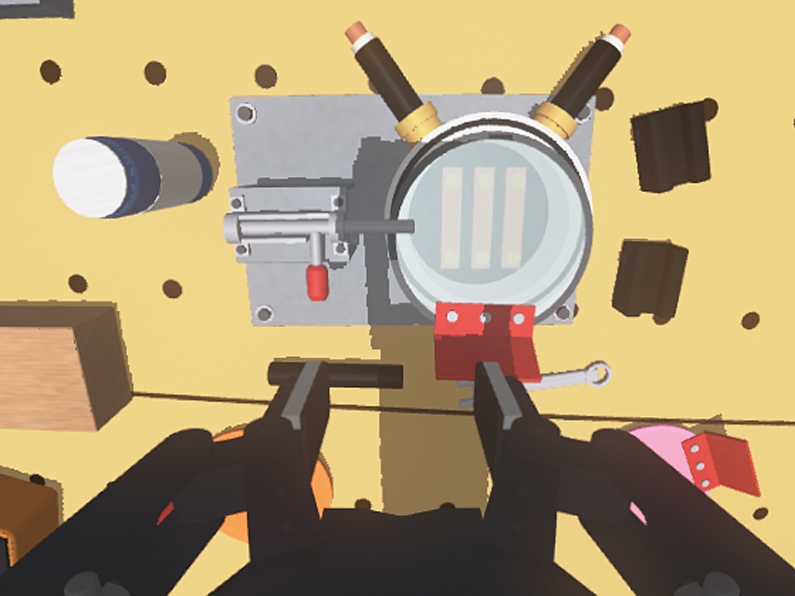

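The wrist view shows the red handle at (317,283), the rod along row 227, the cover's red lug at (487,340), the can at (130,177) and the offcut at (335,375).

```bash
cat >> h.py <<'E'
def reds(f):
    h=cv2.cvtColor(f,cv2.COLOR_RGB2HSV); m=((h[...,0]<8)|(h[...,0]>172))&(h[...,1]>150)&(h[...,2]>70); return m.astype(np.uint8)
E
python3 - <<'E'
from h import *
c=lambda p:np.array(p,float)/1.42
for n in('wrist2','top0'):
    d=dict(np.load(f'pics/{n}.npz')); m=reds(d['frame'])
    k,l,st,ce=cv2.connectedComponentsWithStats(m)
    for i in range(1,k):
        if st[i,4]>20: print(n,st[i],ce[i].round(1))
d=dict(np.load('pics/wrist2.npz'))
print('rod ends',w2b(onz(d,c([(235,227),(413,226)]),88)).round(1))
print('plate',w2b(onz(d,c([(231,96),(595,96),(577,324),(253,325)]),6)).round(1))
print('flange/disc top,left,right',w2b(onz(d,c([(490,113),(387,217),(592,217)]),[70,73,73])).round(1))
print('lug root',w2b(onz(d,c([(437,303),(534,303)]),[83,83])).round(1),'tip',w2b(onz(d,c([(436,378),(540,381)]),[124,124])).round(1))
E
```

```text
wrist2 [217 187  14  25 296] [223.  199.2]
wrist2 [306 213  35  26 697] [322.6 225.3]
wrist2 [ 307  215   74   54 1443] [349.9 249.4]
wrist2 [ 480  304   56   46 1618] [508.2 325.7]
wrist2 [111 354  11  16  59] [116.2 360.6]
top0 [    0    32   560   260 41330] [293.  101.8]
top0 [471 121  12   4  32] [476.6 122.3]
top0 [227 192   6  10  56] [229.5 196.5]
top0 [265 202  31  18 447] [279.9 211. ]
top0 [369 255  32  33 530] [384.7 270.6]
top0 [163 278  23  30 553] [173.3 292.5]
top0 [   0  289   51  131 5046] [ 23.  367.7]
top0 [518 313  25  24 270] [529.7 325.8]
top0 [ 505  349   55   71 3209] [534.4 389.2]
rod ends [[  0.5 220.3  88. ]
 [  0.8  69.   88. ]]
plate [[ 115.9  243.     6. ]
 [ 116.4 -108.6    6. ]
 [-118.4 -116.4    6. ]
 [-119.4  243.1    6. ]]
flange/disc top,left,right [[ 92.5   5.2  70. ]
 [  6.5  91.3  73. ]
 [  7.3 -89.4  73. ]]
lug root [[-69.   46.8  83. ]
 [-69.1 -41.2  83. ]] tip [[-122.7   49.5  124. ]
 [-126.1  -39.8  124. ]]
```

```bash
python3 - <<'E'
from h import *
for n,uv in(('wrist2',(223,199.2)),('top0',(229.5,196.5))):
    d=dict(np.load(f'pics/{n}.npz')); print(w2b(onz(d,[uv],92+4)[0]).round(1))
r=R.from_euler('xyz',[180,0,3.3],degrees=True)
# grasp point 3 ahead of TCP; 
p=b2w([-48,150.5,96+3+60]); rel(p,r); p=b2w([-48,150.5,95+3]); rel(p,r)
E
```

```text
[-46.7 151.5  96. ]
[-48.4 150.3  96. ]
shift cm [-2.58 -7.06 18.13] rv [-0.     -0.      0.0004]
shift cm [-2.58 -7.06 24.23] rv [-0.     -0.      0.0004]
```

{"api": "play_rows", "payload": {"plan": [{"x": -1.3, "y": -3.5, "z": 4, "rx": 0, "ry": 0, "rz": 0, "fingers": 48}, {"x": -2.6, "y": -7.1, "z": 8, "rx": 0, "ry": 0, "rz": 0, "fingers": 48}, {"x": -2.6, "y": -7.1, "z": 12, "rx": 0, "ry": 0, "rz": 0, "fingers": 48}, {"x": -2.6, "y": -7.1, "z": 16, "rx": 0, "ry": 0, "rz": 0, "fingers": 48}, {"x": -2.6, "y": -7.1, "z": 18.1, "rx": 0, "ry": 0, "rz": 0, "fingers": 48}, {"x": -2.6, "y": -7.1, "z": 18.1, "rx": 0, "ry": 0, "rz": 0, "fingers": 48}, {"x": -2.6, "y": -7.1, "z": 18.1, "rx": 0, "ry": 0, "rz": 0, "fingers": 48}], "squeeze": 30}}

```text
clock: 2.95
eef_pos: [540.7, 149.0, 160.6]
tool_rot: [-180.0, -0.1, 3.2]
wrist_force: [0.3, -0.1, 0.2]
width: 41.0
```

```bash
python3 - <<'E'
from h import *
commit((-2.6,-7.1,18.1))
d=snap('wrist','wrist3.png')
E
```

```text
cmd [540.2 149.8 159.3] [180.     0.     3.32]
meas 2.95 [540.7 149.  160.6] [-1.7999e+02 -6.0000e-02  3.2400e+00] F [ 0.3 -0.1  0.2] w 41.0
```

View pics/wrist3.png

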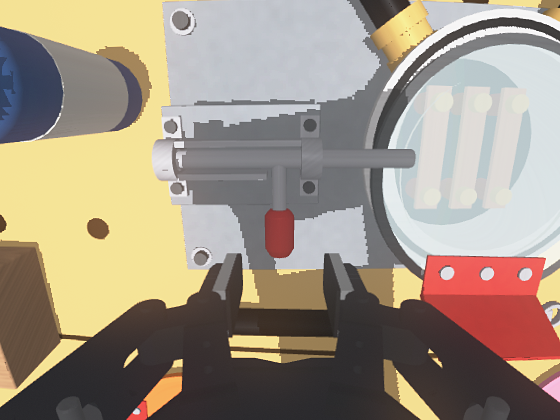

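The handle at (279,232) lies midway between the open fingers at (228,280) and (340,280). Next I descend and close.

{"api": "play_rows", "payload": {"plan": [{"x": 0, "y": 0, "z": 3, "rx": 0, "ry": 0, "rz": 0, "fingers": 48}, {"x": 0, "y": 0, "z": 5, "rx": 0, "ry": 0, "rz": 0, "fingers": 48}, {"x": 0, "y": 0, "z": 6.1, "rx": 0, "ry": 0, "rz": 0, "fingers": 48}, {"x": 0, "y": 0, "z": 6.1, "rx": 0, "ry": 0, "rz": 0, "fingers": 48}, {"x": 0, "y": 0, "z": 6.1, "rx": 0, "ry": 0, "rz": 0, "fingers": 15}, {"x": 0, "y": 0, "z": 6.1, "rx": 0, "ry": 0, "rz": 0, "fingers": 15}, {"x": 0, "y": 0, "z": 6.1, "rx": 0, "ry": 0, "rz": 0, "fingers": 15}, {"x": 0, "y": 0, "z": 6.1, "rx": 0, "ry": 0, "rz": 0, "fingers": 15}, {"x": 0, "y": 0, "z": 6.1, "rx": 0, "ry": 0, "rz": 0, "fingers": 15}, {"x": 0, "y": 0, "z": 6.1, "rx": 0, "ry": 0, "rz": 0, "fingers": 15}], "squeeze": 25}}

```text
clock: 4.0
eef_pos: [541.0, 150.4, 100.0]
tool_rot: [-179.9, -0.1, 3.3]
wrist_force: [-0.6, 5.5, 4.4]
width: 17.9
```

```bash
python3 - <<'E'
from h import *
commit((0,0,6.1))
d=snap('wrist','wrist4.png')
s=read_state(); print(w2b(s['eef_pos']))
E
```

```text
cmd [540.2 149.8  98.3] [180.     0.     3.32]
meas 4.0 [541.  150.4 100. ] [-1.7993e+02 -1.3000e-01  3.3200e+00] F [-0.6  5.5  4.4] w 17.9
[-47.41490971 151.41040798  99.99278496]
```

View pics/wrist4.png

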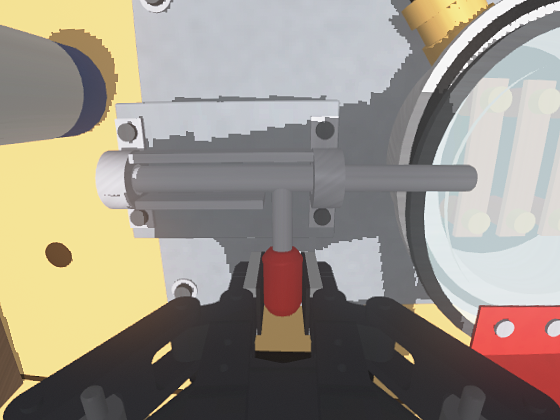

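{"api": "play_rows", "payload": {"plan": [{"x": 0.14, "y": 0, "z": -0.81, "rx": 0, "ry": 0, "rz": 0, "fingers": 15}, {"x": 0.42, "y": 0, "z": -1.58, "rx": 0, "ry": 0, "rz": 0, "fingers": 15}, {"x": 0.83, "y": 0, "z": -2.29, "rx": 0, "ry": 0, "rz": 0, "fingers": 15}, {"x": 1.36, "y": 0, "z": -2.91, "rx": 0, "ry": 0, "rz": 0, "fingers": 15}, {"x": 1.98, "y": 0, "z": -3.44, "rx": 0, "ry": 0, "rz": 0, "fingers": 15}, {"x": 2.69, "y": 0, "z": -3.85, "rx": 0, "ry": 0, "rz": 0, "fingers": 15}, {"x": 3.46, "y": 0, "z": -4.13, "rx": 0, "ry": 0, "rz": 0, "fingers": 15}, {"x": 4.11, "y": 0, "z": -4.25, "rx": 0, "ry": 0, "rz": 0, "fingers": 15}, {"x": 4.6, "y": 0, "z": -4.3, "rx": 0, "ry": 0, "rz": 0, "fingers": 15}, {"x": 4.6, "y": 0, "z": -4.3, "rx": 0, "ry": 0, "rz": 0, "fingers": 15}, {"x": 4.6, "y": 0, "z": -4.3, "rx": 0, "ry": 0, "rz": 0, "fingers": 15}], "squeeze": 25}}

```text
clock: 5.15
eef_pos: [586.5, 153.2, 142.8]
tool_rot: [-179.9, -0.1, 3.3]
wrist_force: [-3.3, 6.2, 4.7]
width: 17.9
```

```bash
python3 - <<'E'
from h import *
commit((4.6,0,-4.3))
d=snap('wrist','wrist5.png')
s=read_state(); print(w2b(s['eef_pos']))
E
```

```text
cmd [586.1 152.5 141.3] [180.     0.     3.32]
meas 5.15 [586.5 153.2 142.8] [-1.7991e+02 -6.0000e-02  3.3300e+00] F [-3.3  6.2  4.7] w 17.9
[ -1.84392383 151.57709312 142.80901559]
```

View pics/wrist5.png

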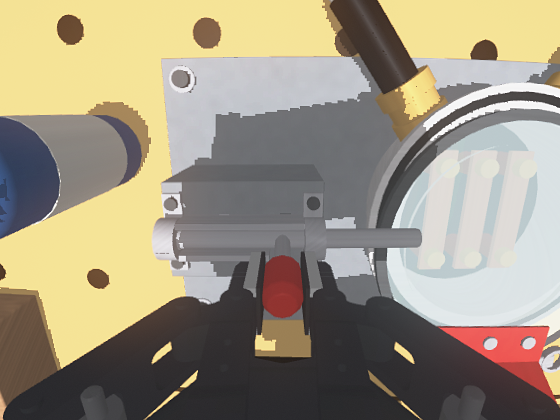

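The handle now stands nearly upright between the fingers at (282,285). Next I draw the bolt back.

{"api": "play_rows", "payload": {"plan": [{"x": 0, "y": -0.5, "z": 0, "rx": 0, "ry": 0, "rz": 0, "fingers": 15}, {"x": 0, "y": -1, "z": 0, "rx": 0, "ry": 0, "rz": 0, "fingers": 15}, {"x": 0, "y": -1.5, "z": 0, "rx": 0, "ry": 0, "rz": 0, "fingers": 15}, {"x": 0, "y": -2, "z": 0, "rx": 0, "ry": 0, "rz": 0, "fingers": 15}, {"x": 0, "y": -2.5, "z": 0, "rx": 0, "ry": 0, "rz": 0, "fingers": 15}, {"x": 0, "y": -3, "z": 0, "rx": 0, "ry": 0, "rz": 0, "fingers": 15}, {"x": 0, "y": -3.5, "z": 0, "rx": 0, "ry": 0, "rz": 0, "fingers": 15}, {"x": 0, "y": -4, "z": 0, "rx": 0, "ry": 0, "rz": 0, "fingers": 15}, {"x": 0, "y": -4.3, "z": 0, "rx": 0, "ry": 0, "rz": 0, "fingers": 15}, {"x": 0, "y": -4.5, "z": 0, "rx": 0, "ry": 0, "rz": 0, "fingers": 15}, {"x": 0, "y": -4.5, "z": 0, "rx": 0, "ry": 0, "rz": 0, "fingers": 15}, {"x": 0, "y": -4.5, "z": 0, "rx": 0, "ry": 0, "rz": 0, "fingers": 15}], "squeeze": 25}}

```text
clock: 6.4
eef_pos: [583.8, 197.7, 142.7]
tool_rot: [-180.0, -0.1, 3.3]
wrist_force: [-4.6, 1.6, 6.9]
width: 17.8
```

```bash
python3 - <<'E'
from h import *
commit((0,-4.5,0))
d=snap('wrist','wrist6.png')
s=read_state(); print(w2b(s['eef_pos']))
E
```

```text
cmd [583.5 197.4 141.3] [180.     0.     3.32]
meas 6.4 [583.8 197.7 142.7] [-1.7998e+02 -6.0000e-02  3.3200e+00] F [-4.6  1.6  6.9] w 17.8
[ -1.918832   196.17990936 142.75454488]
```

View pics/wrist6.png

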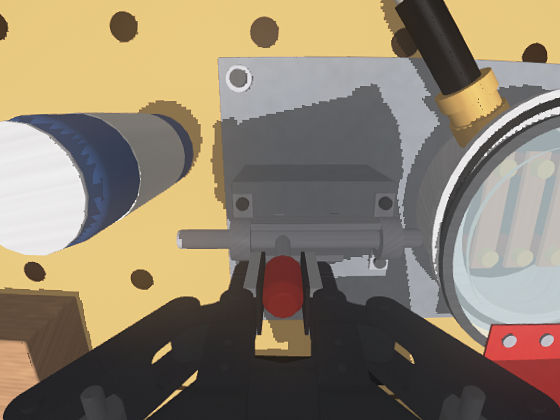

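The bolt is drawn right back, nose at about (425,240). Next I release, rise, and look at the lug from a pose clear of the bolt.

```bash
python3 - <<'E'
from h import *
r=R.from_euler('xyz',[180,0,3.3],degrees=True)
rel(b2w([-2,196,260]),r)
rel(b2w([-75,5,300]),r)
E
```

```text
shift cm [ 2.000e-02 -1.000e-02 -1.187e+01] rv [-0.     -0.      0.0004]
shift cm [ -7.28  19.09 -15.87] rv [-0.     -0.      0.0004]
```

{"api": "play_rows", "payload": {"plan": [{"x": 0, "y": 0, "z": 0, "rx": 0, "ry": 0, "rz": 0, "fingers": 42}, {"x": 0, "y": 0, "z": 0, "rx": 0, "ry": 0, "rz": 0, "fingers": 42}, {"x": 0, "y": 0, "z": 0, "rx": 0, "ry": 0, "rz": 0, "fingers": 42}, {"x": 0, "y": 0, "z": -2, "rx": 0, "ry": 0, "rz": 0, "fingers": 42}, {"x": 0, "y": 0, "z": -5, "rx": 0, "ry": 0, "rz": 0, "fingers": 42}, {"x": 0, "y": 0, "z": -9, "rx": 0, "ry": 0, "rz": 0, "fingers": 42}, {"x": 0, "y": 0, "z": -12, "rx": 0, "ry": 0, "rz": 0, "fingers": 42}, {"x": -3.6, "y": 9, "z": -15.9, "rx": 0, "ry": 0, "rz": 0, "fingers": 42}, {"x": -7.3, "y": 19.1, "z": -15.9, "rx": 0, "ry": 0, "rz": 0, "fingers": 42}, {"x": -7.3, "y": 19.1, "z": -15.9, "rx": 0, "ry": 0, "rz": 0, "fingers": 42}, {"x": -7.3, "y": 19.1, "z": -15.9, "rx": 0, "ry": 0, "rz": 0, "fingers": 42}, {"x": -7.3, "y": 19.1, "z": -15.9, "rx": 0, "ry": 0, "rz": 0, "fingers": 42}, {"x": -7.3, "y": 19.1, "z": -15.9, "rx": 0, "ry": 0, "rz": 0, "fingers": 42}, {"x": -7.3, "y": 19.1, "z": -15.9, "rx": 0, "ry": 0, "rz": 0, "fingers": 42}], "squeeze": 25}}

```text
clock: 7.85
eef_pos: [522.0, 3.0, 300.1]
tool_rot: [-180.0, 0.0, 3.3]
wrist_force: [-0.0, 0.1, -0.4]
width: 35.8
```

```bash
python3 - <<'E'
from h import *
commit((-7.3,19.1,-15.9))
for n in('wrist','top','scene'): snap(n,n+'7.png')
cv2.imwrite('pics/wrist7b.png',cv2.resize(cv2.imread('pics/wrist7.png'),None,fx=1.42,fy=1.42,interpolation=cv2.INTER_CUBIC))
a=cv2.imread('pics/scene7.png')[165:305,225:395]; cv2.imwrite('pics/scene7c.png',cv2.resize(a,None,fx=4.2,fy=4.2,interpolation=cv2.INTER_CUBIC))
E
```

```text
cmd [521.7   2.5 300.3] [180.     0.     3.32]
meas 7.85 [522.    3.  300.1] [-179.98    0.      3.3 ] F [-0.   0.1 -0.4] w 35.8
```

View pics/wrist7b.png

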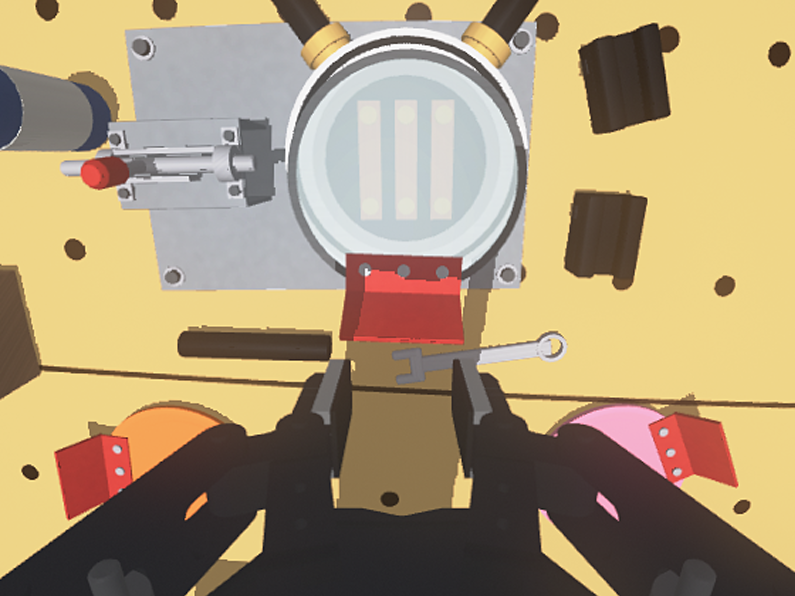

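View pics/scene7c.png

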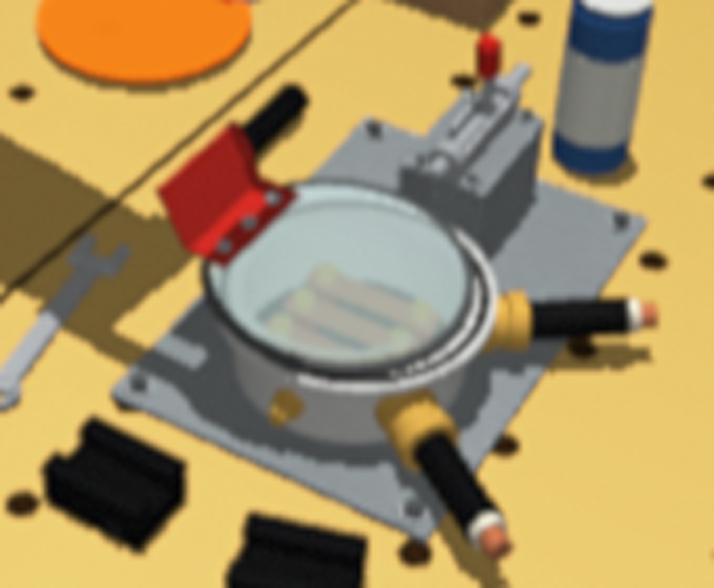

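The bolt is back and the handle stands up: (100,173) in the wrist view, (488,55) in the scene crop. The lug tip edge runs (340,340)–(464,343) in the wrist view and (240,124)–(160,190) in the scene crop. The foot bolts are at (365/404/442, 271). I'll triangulate these.

```bash
python3 - <<'E'
from h import *
w=dict(np.load('pics/wrist7.npz')); s=dict(np.load('pics/scene7.npz')); t=dict(np.load('pics/top7.npz'))
cw=lambda p:(np.array(p,float)+.5)/1.42-.5; cs=lambda p:(np.array(p,float)+.5)/4.2-.5+np.array([225,165])
def tri(obs):
    A=np.zeros((3,3));b=np.zeros(3)
    for d,uv in obs:
        o,v=ray(d,[uv]); v=v[0]/np.linalg.norm(v); M=np.eye(3)-np.outer(v,v); A+=M;b+=M@o
    p=np.linalg.solve(A,b); res=[np.linalg.norm(np.cross(p-ray(d,[uv])[0],ray(d,[uv])[1][0]/np.linalg.norm(ray(d,[uv])[1][0]))) for d,uv in obs]
    return w2b(p).round(1),np.round(res,1)
print('tip+y',tri([(w,cw((340,340))),(s,cs((240,123)))]))
print('tip-y',tri([(w,cw((464,344))),(s,cs((159,190)))]))
for a,b in(((365,271),(275,197)),((404,271),(250,220)),((442,272),(223,245))): print('bolt',tri([(w,cw(a)),(s,cs(b))]))
print('foot +y,-y @z85',w2b(onz(w,cw([(347,254),(463,258)]),85)).round(1))
# disc edges at z~73-77
print('disc l,r',w2b(onz(w,cw([(288,170),(526,170)]),75)).round(1))
m=reds(w['frame']); k,l,st,ce=cv2.connectedComponentsWithStats(m)
print([ (st[i].tolist()) for i in range(1,k) if st[i,4]>100])
E
python3 - <<'E'
import cv2
a=cv2.imread('pics/wrist7.png')[165:255,225:345]; cv2.imwrite('pics/wrist7c.png',cv2.resize(a,None,fx=6.5,fy=6.5,interpolation=cv2.INTER_CUBIC))
E
```

```text
tip+y (array([-120.1,   50.5,  123.7]), array([3.3, 3.3]))
tip-y (array([-124.1,  -39.6,  125.4]), array([1.8, 1.8]))
bolt (array([-79.7,  34. ,  86.7]), array([1.4, 1.4]))
bolt (array([-80.1,   3.5,  88. ]), array([0.8, 0.8]))
bolt (array([-81.7, -26.3,  86.9]), array([0.1, 0.1]))
foot +y,-y @z85 [[-68.   47.3  85. ]
 [-71.1 -42.5  85. ]]
disc l,r [[ -5.1  91.3  75. ]
 [ -5.  -89.3  75. ]]
[[57, 111, 22, 23, 339], [240, 190, 87, 53, 3434], [457, 291, 63, 52, 2046], [38, 306, 56, 60, 2193]]
```

View pics/wrist7c.png

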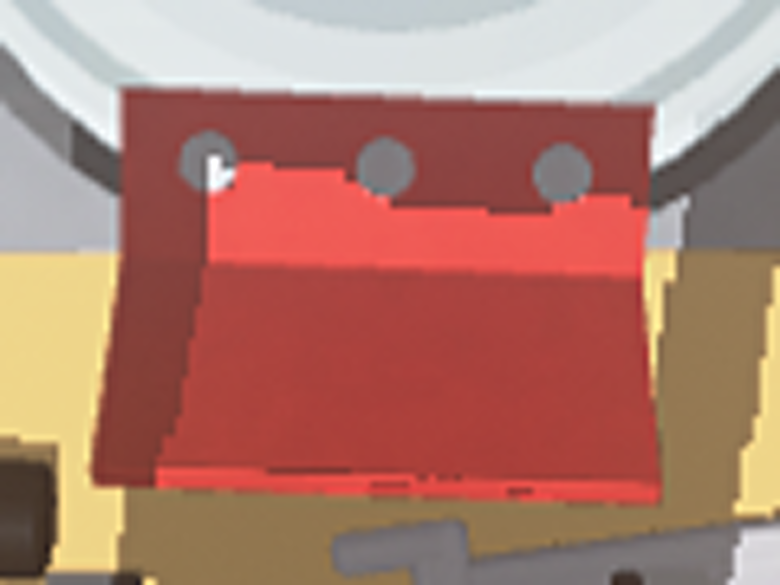

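```bash
python3 - <<'E'
from h import *
w=dict(np.load('pics/wrist7.npz')); t=dict(np.load('pics/top7.npz'))
c=lambda p:(np.array(p,float)+.5)/6.5-.5+np.array([225,165])
print('tip outer',w2b(onz(w,c([(93,486),(660,502)]),124.5)).round(1))
print('tip inner top',w2b(onz(w,c([(158,467),(656,482)]),127)).round(1))
print('bend',w2b(onz(w,c([(122,258),(642,276)]),90)).round(1))
# predicted
a=np.radians(3)
def cover(cx,cy,yaw,tilt,pts):
    rr=R.from_euler('z',YAW+yaw,degrees=True)*R.from_euler('y',tilt,degrees=True)
    cz=73+90*np.sin(np.radians(tilt)); return b2w([cx,cy,cz])+rr.apply(pts), rr
for cx in(-10,-12,-14):
    P,_=cover(cx,1,-2,3,[[-103.2-11.4-2.1,45,24.6+17.6-1.4],[-103.2-11.4-2.1,-45,24.6+17.6-1.4]])
    print(cx,w2b(P).round(1),((proj(w,P)-[225-.5,165-.5])*6.5-.5).round(0).tolist())
E
```

```text
tip outer [[-123.3   50.2  124.5]
 [-126.   -39.7  124.5]]
tip inner top [[-119.    39.5  127. ]
 [-121.6  -38.5  127. ]]
bend [[-95.7  48.7  90. ]
 [-98.9 -40.1  90. ]]
-10 [[-122.8   50.   124.6]
 [-125.9  -40.   124.6]] [[94.0, 483.0], [662.0, 501.0]]
-12 [[-124.8   50.   124.6]
 [-127.9  -40.   124.6]] [[95.0, 495.0], [661.0, 513.0]]
-14 [[-126.8   50.   124.6]
 [-129.9  -40.   124.6]] [[95.0, 506.0], [661.0, 525.0]]
```

```bash
cat >> h.py <<'E'
def cov(cx,cy,yaw,tilt,cz=None):
    rr=R.from_euler('z',YAW+yaw,degrees=True)*R.from_euler('y',tilt,degrees=True)
    if cz is None: cz=70+90*np.sin(np.radians(tilt))+3*np.cos(np.radians(tilt))
    return b2w([cx,cy,cz]),rr
s33,c33=np.sin(np.radians(33)),np.cos(np.radians(33))
RT=R.from_matrix(np.array([[0,1,0],[c33,0,s33],[s33,0,-c33]]).T)
def toolpose(C,back=0,depth=3):
    p,rr=C; r=rr*RT; g=p+rr.apply([-103.2,0,24.6]); return g-r.apply([0,0,depth+back]),r
E
python3 - <<'E'
from h import *
C=cov(-10.4,1,-2,3)
for b in(130,70,0):
    p,r=toolpose(C,b); print(p.round(1),r.as_euler('xyz',degrees=True).round(2)); rel(p,r)
E
```

```text
[418.3  -1.4 222.9] [150.    0.   91.3]
shift cm [-10.34  -0.2    7.74] rv [-0.4156  0.4012 -1.4973]
[448.3  -0.7 170.9] [150.    0.   91.3]
shift cm [-7.34 -0.1  12.94] rv [-0.4156  0.4012 -1.4973]
[4.833e+02 1.000e-01 1.103e+02] [150.    0.   91.3]
shift cm [-3.84  0.02 19.  ] rv [-0.4156  0.4012 -1.4973]
```

{"api": "play_rows", "payload": {"plan": [{"x": -10.3, "y": -0.2, "z": 4, "rx": -0.4156, "ry": 0.4012, "rz": -1.4973, "fingers": 48}, {"x": -10.3, "y": -0.2, "z": 4, "rx": -0.4156, "ry": 0.4012, "rz": -1.4973, "fingers": 48}, {"x": -10.3, "y": -0.2, "z": 4, "rx": -0.4156, "ry": 0.4012, "rz": -1.4973, "fingers": 48}, {"x": -10.3, "y": -0.2, "z": 4, "rx": -0.4156, "ry": 0.4012, "rz": -1.4973, "fingers": 48}, {"x": -10.3, "y": -0.2, "z": 4, "rx": -0.4156, "ry": 0.4012, "rz": -1.4973, "fingers": 48}, {"x": -10.3, "y": -0.2, "z": 4, "rx": -0.4156, "ry": 0.4012, "rz": -1.4973, "fingers": 48}, {"x": -10.3, "y": -0.2, "z": 4, "rx": -0.4156, "ry": 0.4012, "rz": -1.4973, "fingers": 48}, {"x": -10.3, "y": -0.2, "z": 7.7, "rx": -0.4156, "ry": 0.4012, "rz": -1.4973, "fingers": 48}, {"x": -10.3, "y": -0.2, "z": 7.7, "rx": -0.4156, "ry": 0.4012, "rz": -1.4973, "fingers": 48}, {"x": -10.3, "y": -0.2, "z": 7.7, "rx": -0.4156, "ry": 0.4012, "rz": -1.4973, "fingers": 48}, {"x": -10.3, "y": -0.2, "z": 7.7, "rx": -0.4156, "ry": 0.4012, "rz": -1.4973, "fingers": 48}, {"x": -10.3, "y": -0.2, "z": 7.7, "rx": -0.4156, "ry": 0.4012, "rz": -1.4973, "fingers": 48}, {"x": -10.3, "y": -0.2, "z": 7.7, "rx": -0.4156, "ry": 0.4012, "rz": -1.4973, "fingers": 48}, {"x": -10.3, "y": -0.2, "z": 7.7, "rx": -0.4156, "ry": 0.4012, "rz": -1.4973, "fingers": 48}, {"x": -10.3, "y": -0.2, "z": 7.7, "rx": -0.4156, "ry": 0.4012, "rz": -1.4973, "fingers": 48}, {"x": -10.3, "y": -0.2, "z": 7.7, "rx": -0.4156, "ry": 0.4012, "rz": -1.4973, "fingers": 48}], "squeeze": 40}}

```text
clock: 9.6
eef_pos: [421.2, -1.3, 223.5]
tool_rot: [150.1, -0.0, 91.3]
wrist_force: [0.8, 0.2, -1.4]
width: 41.1
```

```bash
python3 - <<'E'
from h import *
commit((-10.3,-.2,7.7),(-.4156,.4012,-1.4973))
C=cov(-10.4,1,-2,3)
for b in(70,0):
    rel(*toolpose(C,b))
snap('wrist','wrist8.png')
E
```

```text
cmd [418.7  -1.4 223.3] [150.   -0.   91.3]
meas 9.6 [421.2  -1.3 223.5] [ 1.5009e+02 -2.0000e-02  9.1270e+01] F [ 0.8  0.2 -1.4] w 41.1
shift cm [ 0.   -0.06  6.02] rv [-0. -0. -0.]
shift cm [ 0.   -0.06 13.02] rv [-0. -0. -0.]
```

View pics/wrist8.png

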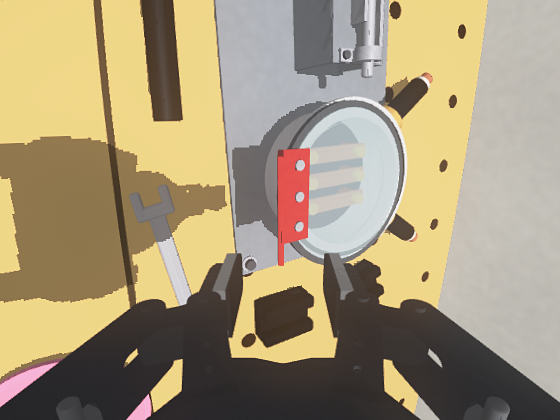

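The lug appears edge-on at column 281, midway between the fingers at about 240 and 325. I'll approach along it.

{"api": "play_rows", "payload": {"plan": [{"x": 0, "y": 0, "z": 3, "rx": 0, "ry": 0, "rz": 0, "fingers": 48}, {"x": 0, "y": 0, "z": 6, "rx": 0, "ry": 0, "rz": 0, "fingers": 48}, {"x": 0, "y": 0, "z": 8, "rx": 0, "ry": 0, "rz": 0, "fingers": 48}, {"x": 0, "y": 0, "z": 10, "rx": 0, "ry": 0, "rz": 0, "fingers": 48}, {"x": 0, "y": 0, "z": 11, "rx": 0, "ry": 0, "rz": 0, "fingers": 48}, {"x": 0, "y": 0, "z": 11, "rx": 0, "ry": 0, "rz": 0, "fingers": 48}, {"x": 0, "y": 0, "z": 11, "rx": 0, "ry": 0, "rz": 0, "fingers": 48}], "squeeze": 40}}

```text
clock: 10.35
eef_pos: [476.0, -0.2, 128.7]
tool_rot: [150.1, -0.0, 91.3]
wrist_force: [-0.9, 0.1, 0.0]
width: 41.1
```

```bash
python3 - <<'E'
from h import *
commit((0,0,11))
C=cov(-10.4,1,-2,3)
p,r=toolpose(C,0); rel(p,r)
s=read_state(); rm=R.from_euler('xyz',s['tool_rot'],degrees=True); print('meas->target tool',rm.inv().apply(p-s['eef_pos']).round(2),((rm.inv()*r).as_rotvec()*57.3).round(2))
snap('wrist','wrist9.png');snap('scene','scene9.png')
a=cv2.imread('pics/scene9.png')[105:305,200:395]; cv2.imwrite('pics/scene9c.png',cv2.resize(a,None,fx=3,fy=3,interpolation=cv2.INTER_CUBIC))
E
```

```text
cmd [ 4.737e+02 -2.000e-01  1.280e+02] [150.   -0.   91.3]
meas 10.35 [ 4.760e+02 -2.000e-01  1.287e+02] [150.07  -0.    91.29] F [-0.9  0.1  0. ] w 41.1
shift cm [ 0.   -0.06  2.02] rv [-0. -0. -0.]
meas->target tool [ 0.14 -2.82 19.64] [-0.07  0.   -0.01]
```

View pics/wrist9.png

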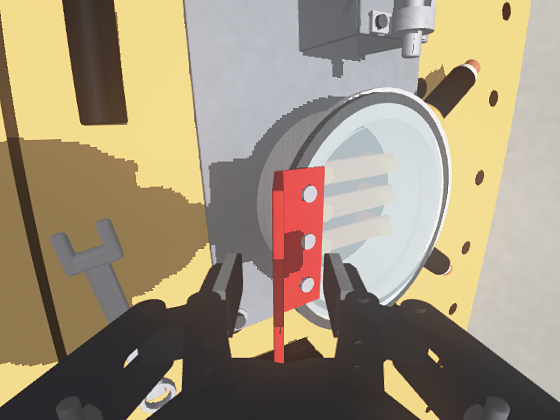

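View pics/scene9c.png

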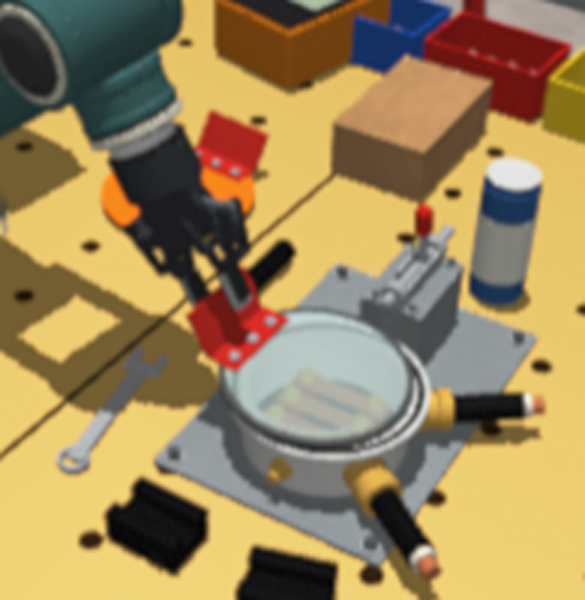

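{"api": "play_rows", "payload": {"plan": [{"x": 0, "y": -0.2, "z": 0.7, "rx": 0, "ry": 0, "rz": 0, "fingers": 48}, {"x": 0, "y": -0.2, "z": 1.4, "rx": 0, "ry": 0, "rz": 0, "fingers": 48}, {"x": 0, "y": -0.2, "z": 2, "rx": 0, "ry": 0, "rz": 0, "fingers": 48}, {"x": 0, "y": -0.2, "z": 2, "rx": 0, "ry": 0, "rz": 0, "fingers": 40}, {"x": 0, "y": -0.2, "z": 2, "rx": 0, "ry": 0, "rz": 0, "fingers": 32}, {"x": 0, "y": -0.2, "z": 2, "rx": 0, "ry": 0, "rz": 0, "fingers": 26}, {"x": 0, "y": -0.2, "z": 2, "rx": 0, "ry": 0, "rz": 0, "fingers": 20}, {"x": 0, "y": -0.2, "z": 2, "rx": 0, "ry": 0, "rz": 0, "fingers": 16}, {"x": 0, "y": -0.2, "z": 2, "rx": 0, "ry": 0, "rz": 0, "fingers": 14}, {"x": 0, "y": -0.2, "z": 2, "rx": 0, "ry": 0, "rz": 0, "fingers": 14}], "squeeze": 40}}

```text
clock: 11.45
eef_pos: [484.2, -0.1, 109.7]
tool_rot: [150.1, -0.0, 91.3]
wrist_force: [-0.2, 0.3, -0.5]
width: 12.1
```

```bash
python3 - <<'E'
from h import *
commit((0,-.2,2))
C=cov(-10.4,1,-2,3)
p,r=toolpose(C,0)
s=read_state(); rm=R.from_euler('xyz',s['tool_rot'],degrees=True); print('meas->target tool',rm.inv().apply(p-s['eef_pos']).round(2),((rm.inv()*r).as_rotvec()*57.3).round(2))
snap('wrist','wrist10.png')
E
```

```text
cmd [482.   -0.  109.7] [150.   -0.   91.3]
meas 11.45 [ 4.842e+02 -1.000e-01  1.097e+02] [150.08  -0.    91.29] F [-0.2  0.3 -0.5] w 12.1
meas->target tool [ 0.15 -0.49 -0.9 ] [-0.08  0.   -0.01]
```

View pics/wrist10.png

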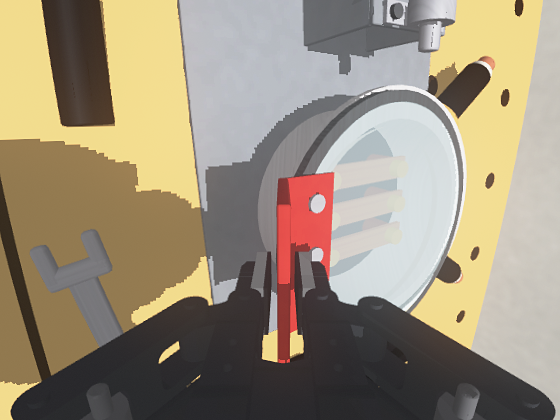

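The pads at columns 269 and 300 stand evenly either side of the lug at 284, opening 12 mm. I'll close.

{"api": "play_rows", "payload": {"plan": [{"x": 0, "y": 0, "z": 0, "rx": 0, "ry": 0, "rz": 0, "fingers": 10}, {"x": 0, "y": 0, "z": 0, "rx": 0, "ry": 0, "rz": 0, "fingers": 8}, {"x": 0, "y": 0, "z": 0, "rx": 0, "ry": 0, "rz": 0, "fingers": 6}, {"x": 0, "y": 0, "z": 0, "rx": 0, "ry": 0, "rz": 0, "fingers": 4}, {"x": 0, "y": 0, "z": 0, "rx": 0, "ry": 0, "rz": 0, "fingers": 2}, {"x": 0, "y": 0, "z": 0, "rx": 0, "ry": 0, "rz": 0, "fingers": 0}, {"x": 0, "y": 0, "z": 0, "rx": 0, "ry": 0, "rz": 0, "fingers": 0}, {"x": 0, "y": 0, "z": 0, "rx": 0, "ry": 0, "rz": 0, "fingers": 0}], "squeeze": 60}}

```text
clock: 12.3
eef_pos: [484.2, -0.1, 109.7]
tool_rot: [150.1, -0.0, 91.3]
wrist_force: [-0.1, 0.3, 0.7]
width: 4.4
```

```bash
python3 - <<'E'
from h import *
commit((0,0,0))
p0,r0=cmd()
C0=cov(-10.4,1,-2,3)
c0,R0=C0
# rigid: cover motion D maps C0->C1; tool cmd moves by same
def target(C1):
    c1,R1=C1; D=R1*R0.inv(); return c1+D.apply(p0-c0), D*r0
def tilted_far(fx,cy,yaw,tilt,fz=70): # far edge at box x fx
    rr=R.from_euler('y',tilt,degrees=True); far=rr.apply([90,0,-3]); 
    yv=R.from_euler('z',yaw,degrees=True).apply(far)
    return cov(fx-yv[0],cy-yv[1],yaw,tilt,fz-far[2])
f0=R.from_euler('zy',[-2,3],degrees=True).apply([90,0,-3]); fx0,fy0=-10.4+f0[0],1+f0[1]
print('far start box',fx0,fy0)
for k,(dx,dy,tl,dz) in enumerate([(0,0,4,.5),(0,0,5,.5),(0,0,6,.5),(0,0,7,.5),(3,0,7,.5),(6,-.2,7,.5),(9,-.3,7,.5),(11,-.5,7,.5)]):
    rel(*target(tilted_far(fx0+dx,fy0+dy,-2,tl,70+dz)))
E
```

```text
cmd [482.   -0.  109.7] [150.   -0.   91.3]
meas 12.3 [ 4.842e+02 -1.000e-01  1.097e+02] [150.08  -0.    91.29] F [-0.1  0.3  0.7] w 4.4
far start box 79.26489982743732 -2.1409547032250873
shift cm [-0.    0.26 -0.3 ] rv [ 0.0175 -0.      0.    ]
shift cm [-0.    0.49 -0.55] rv [ 0.0349 -0.      0.    ]
shift cm [-0.    0.73 -0.8 ] rv [ 0.0524 -0.      0.    ]
shift cm [-0.    0.98 -1.05] rv [ 0.0698 -0.      0.    ]
shift cm [ 0.01  1.24 -0.9 ] rv [ 0.0698 -0.      0.    ]
shift cm [-0.    1.5  -0.75] rv [ 0.0698 -0.      0.    ]
shift cm [ 0.    1.76 -0.6 ] rv [ 0.0698 -0.      0.    ]
shift cm [-0.01  1.93 -0.5 ] rv [ 0.0698 -0.      0.    ]
```

{"api": "play_rows", "payload": {"plan": [{"x": 0, "y": 0.13, "z": -0.15, "rx": 0.009, "ry": 0, "rz": 0, "fingers": 0}, {"x": 0, "y": 0.26, "z": -0.3, "rx": 0.0175, "ry": 0, "rz": 0, "fingers": 0}, {"x": 0, "y": 0.37, "z": -0.42, "rx": 0.026, "ry": 0, "rz": 0, "fingers": 0}, {"x": 0, "y": 0.49, "z": -0.55, "rx": 0.035, "ry": 0, "rz": 0, "fingers": 0}, {"x": 0, "y": 0.61, "z": -0.68, "rx": 0.0435, "ry": 0, "rz": 0, "fingers": 0}, {"x": 0, "y": 0.73, "z": -0.8, "rx": 0.0525, "ry": 0, "rz": 0, "fingers": 0}, {"x": 0, "y": 0.85, "z": -0.93, "rx": 0.061, "ry": 0, "rz": 0, "fingers": 0}, {"x": 0, "y": 0.98, "z": -1.05, "rx": 0.07, "ry": 0, "rz": 0, "fingers": 0}, {"x": 0, "y": 0.98, "z": -1.05, "rx": 0.07, "ry": 0, "rz": 0, "fingers": 0}, {"x": 0, "y": 0.98, "z": -1.05, "rx": 0.07, "ry": 0, "rz": 0, "fingers": 0}, {"x": 0, "y": 0.98, "z": -1.05, "rx": 0.07, "ry": 0, "rz": 0, "fingers": 0}], "squeeze": 60}}

```text
clock: 13.4
eef_pos: [487.4, 0.0, 123.5]
tool_rot: [154.1, -0.0, 91.3]
wrist_force: [0.6, 0.4, -4.5]
width: 4.2
```

```bash
cp cmd.json cmd_grip.json; python3 - <<'E'
from h import *
commit((0,.98,-1.05),(.07,0,0))
snap('wrist','wrist11.png');snap('scene','scene11.png')
a=cv2.imread('pics/scene11.png')[165:305,225:395]; cv2.imwrite('pics/scene11c.png',cv2.resize(a,None,fx=4.2,fy=4.2,interpolation=cv2.INTER_CUBIC))
E
```

```text
cmd [4.852e+02 1.000e-01 1.237e+02] [154.01  -0.    91.3 ]
meas 13.4 [487.4   0.  123.5] [154.1   -0.    91.29] F [ 0.6  0.4 -4.5] w 4.2
```

View pics/wrist11.png

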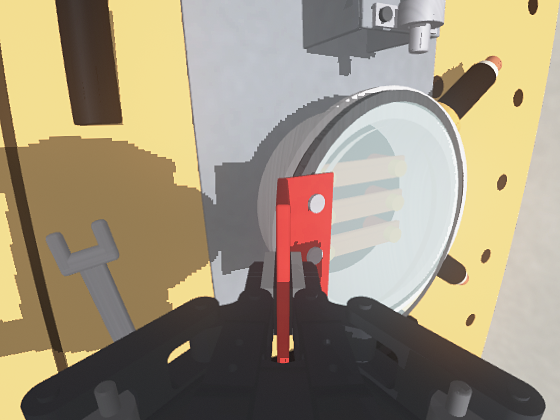

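View pics/scene11c.png

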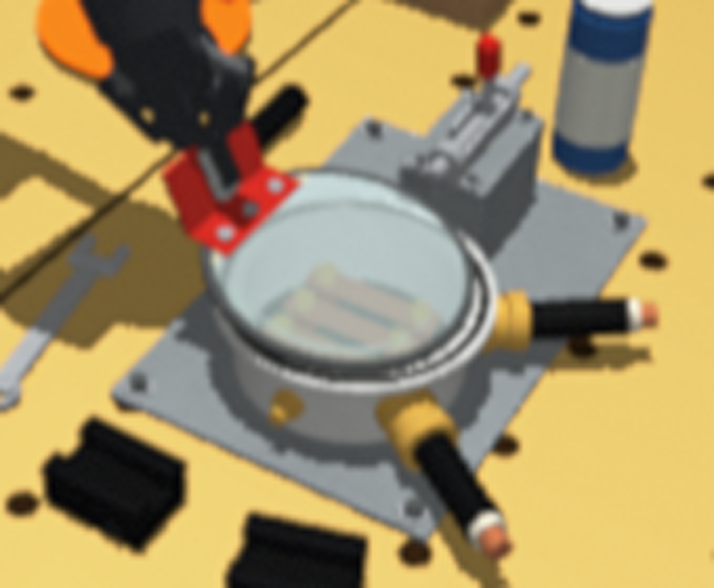

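```bash
cat > mv.py <<'E'
from h import *
c=json.load(open('cmd_grip.json')); p0,r0=np.array(c['p']),R.from_quat(c['q'])
c0,R0=cov(-10.4,1,-2,3)
def target(C1):
    c1,R1=C1; D=R1*R0.inv(); return c1+D.apply(p0-c0), D*r0
def tilted_far(fx,cy,yaw,tilt,fz=70):
    far=R.from_euler('y',tilt,degrees=True).apply([90,0,-3]); yv=R.from_euler('z',yaw,degrees=True).apply(far)
    return cov(fx-yv[0],cy-yv[1],yaw,tilt,fz-far[2])
fx0,fy0=79.26,-2.14
E
python3 - <<'E'
from mv import *
rel(*target(tilted_far(90.5,-2.64,-2,7,70.5)))
for t in(6,5,4,3,2,1,0): rel(*target(tilted_far(90.5,-2.64,-2,t,70.3)))
E
```

```text
shift cm [-0.01  1.01  0.5 ] rv [-0.0002 -0.      0.    ]
shift cm [-0.01  0.77  0.78] rv [-0.0176 -0.      0.    ]
shift cm [-0.01  0.55  1.04] rv [-0.0351 -0.      0.    ]
shift cm [-0.01  0.33  1.31] rv [-0.0525 -0.      0.    ]
shift cm [-0.01  0.12  1.58] rv [-0.07  0.   -0.  ]
shift cm [-0.01 -0.09  1.86] rv [-0.0875  0.     -0.    ]
shift cm [-0.01 -0.29  2.14] rv [-0.1049  0.     -0.    ]
shift cm [-0.01 -0.49  2.42] rv [-0.1224  0.     -0.    ]
```

{"api": "play_rows", "payload": {"plan": [{"x": 0, "y": 0.13, "z": 0.06, "rx": 0, "ry": 0, "rz": 0, "fingers": 0}, {"x": 0, "y": 0.25, "z": 0.12, "rx": 0, "ry": 0, "rz": 0, "fingers": 0}, {"x": 0, "y": 0.38, "z": 0.19, "rx": 0, "ry": 0, "rz": 0, "fingers": 0}, {"x": 0, "y": 0.5, "z": 0.25, "rx": 0, "ry": 0, "rz": 0, "fingers": 0}, {"x": 0, "y": 0.63, "z": 0.31, "rx": 0, "ry": 0, "rz": 0, "fingers": 0}, {"x": 0, "y": 0.76, "z": 0.38, "rx": 0, "ry": 0, "rz": 0, "fingers": 0}, {"x": 0, "y": 0.88, "z": 0.44, "rx": 0, "ry": 0, "rz": 0, "fingers": 0}, {"x": 0, "y": 1.01, "z": 0.5, "rx": 0, "ry": 0, "rz": 0, "fingers": 0}, {"x": 0, "y": 1.01, "z": 0.5, "rx": 0, "ry": 0, "rz": 0, "fingers": 0}, {"x": 0, "y": 0.89, "z": 0.64, "rx": -0.009, "ry": 0, "rz": 0, "fingers": 0}, {"x": 0, "y": 0.77, "z": 0.78, "rx": -0.0176, "ry": 0, "rz": 0, "fingers": 0}, {"x": 0, "y": 0.66, "z": 0.91, "rx": -0.026, "ry": 0, "rz": 0, "fingers": 0}, {"x": 0, "y": 0.55, "z": 1.04, "rx": -0.035, "ry": 0, "rz": 0, "fingers": 0}, {"x": 0, "y": 0.55, "z": 1.04, "rx": -0.035, "ry": 0, "rz": 0, "fingers": 0}], "squeeze": 60}}

```text
clock: 14.9
eef_pos: [496.7, 0.2, 116.4]
tool_rot: [152.1, -0.0, 91.3]
wrist_force: [0.4, 0.9, -3.6]
width: 4.2
```

```bash
python3 - <<'E'
from mv import *
commit((0,.55,1.04),(-.035,0,0))
for t in(4,3,2,1,0): rel(*target(tilted_far(90.5,-2.64,-2,t,70.3)))
snap('wrist','wrist12.png');snap('scene','scene12.png')
a=cv2.imread('pics/scene12.png')[165:305,225:395]; cv2.imwrite('pics/scene12c.png',cv2.resize(a,None,fx=4.2,fy=4.2,interpolation=cv2.INTER_CUBIC))
E
```

```text
cmd [4.947e+02 3.000e-01 1.168e+02] [152.01  -0.    91.3 ]
meas 14.9 [4.967e+02 2.000e-01 1.164e+02] [ 1.5207e+02 -1.0000e-02  9.1290e+01] F [ 0.4  0.9 -3.6] w 4.2
shift cm [-0.01 -0.23  0.26] rv [-0.0175 -0.      0.    ]
shift cm [-0.01 -0.45  0.53] rv [-0.035  0.     0.   ]
shift cm [-0.01 -0.67  0.8 ] rv [-0.0525  0.     -0.    ]
shift cm [-0.01 -0.88  1.07] rv [-0.0699  0.     -0.    ]
shift cm [-0.01 -1.09  1.34] rv [-0.0874  0.     -0.    ]
```

View pics/scene12c.png

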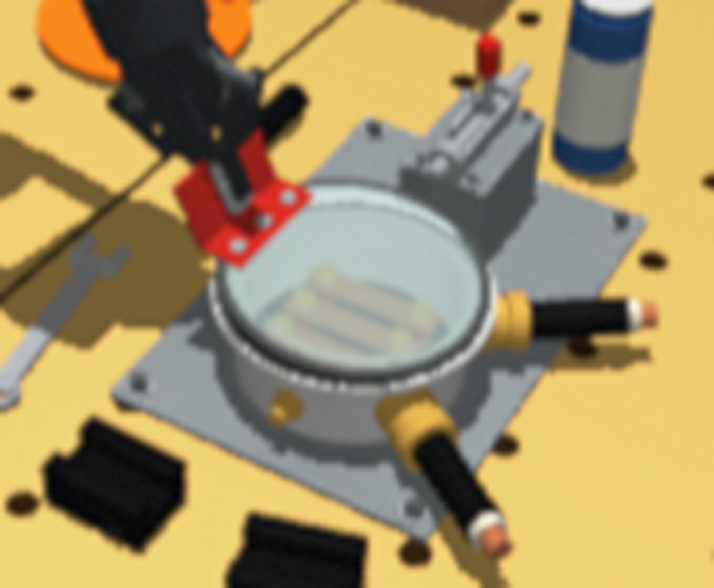

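Seen from the scene camera, the cover is now concentric with the flange. I'll lower slowly to about 1.5°.

{"api": "play_rows", "payload": {"plan": [{"x": 0, "y": -0.12, "z": 0.13, "rx": -0.009, "ry": 0, "rz": 0, "fingers": 0}, {"x": 0, "y": -0.23, "z": 0.26, "rx": -0.0175, "ry": 0, "rz": 0, "fingers": 0}, {"x": 0, "y": -0.34, "z": 0.4, "rx": -0.026, "ry": 0, "rz": 0, "fingers": 0}, {"x": 0, "y": -0.45, "z": 0.53, "rx": -0.035, "ry": 0, "rz": 0, "fingers": 0}, {"x": 0, "y": -0.56, "z": 0.67, "rx": -0.044, "ry": 0, "rz": 0, "fingers": 0}, {"x": 0, "y": -0.67, "z": 0.8, "rx": -0.0525, "ry": 0, "rz": 0, "fingers": 0}, {"x": 0, "y": -0.78, "z": 0.94, "rx": -0.061, "ry": 0, "rz": 0, "fingers": 0}, {"x": 0, "y": -0.78, "z": 0.94, "rx": -0.061, "ry": 0, "rz": 0, "fingers": 0}, {"x": 0, "y": -0.78, "z": 0.94, "rx": -0.061, "ry": 0, "rz": 0, "fingers": 0}], "squeeze": 60}}

```text
clock: 15.9
eef_pos: [494.4, 0.1, 104.7]
tool_rot: [148.6, -0.0, 91.3]
wrist_force: [-0.6, -0.5, -3.5]
width: 4.3
```

```bash
python3 - <<'E'
from mv import *
commit((0,-.78,.94),(-.061,0,0))
for t in(1,0): rel(*target(tilted_far(90.5,-2.64,-2,t,70.3)))
rel(*target(tilted_far(90.5,-2.64,-2,0,69.5)))
snap('wrist','wrist13.png');snap('scene','scene13.png')
a=cv2.imread('pics/scene13.png')[165:305,225:395]; cv2.imwrite('pics/scene13c.png',cv2.resize(a,None,fx=4.2,fy=4.2,interpolation=cv2.INTER_CUBIC))
E
```

```text
cmd [4.923e+02 2.000e-01 1.048e+02] [148.51  -0.    91.3 ]
meas 15.9 [4.944e+02 1.000e-01 1.047e+02] [148.6   -0.    91.29] F [-0.6 -0.5 -3.5] w 4.3
shift cm [-0.01 -0.11  0.12] rv [-0.0089  0.     -0.    ]
shift cm [-0.01 -0.33  0.38] rv [-0.0264  0.     -0.    ]
shift cm [-0.01 -0.37  0.45] rv [-0.0264  0.     -0.    ]
```

View pics/scene13c.png

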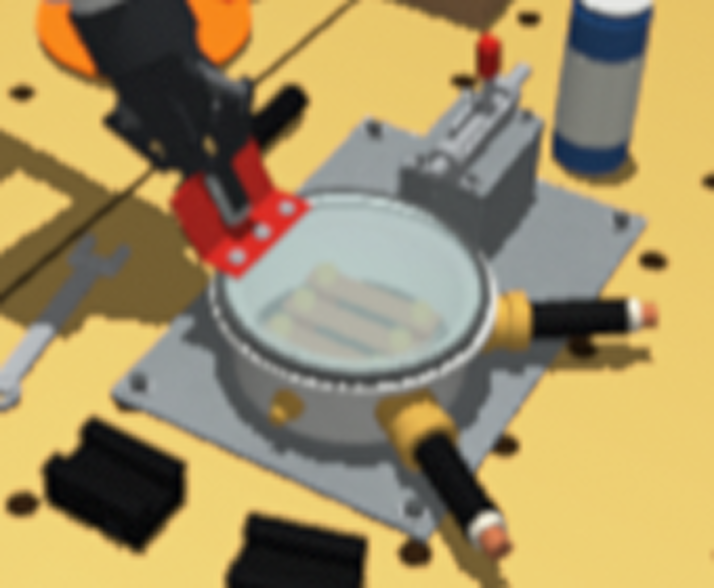

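View pics/wrist13.png

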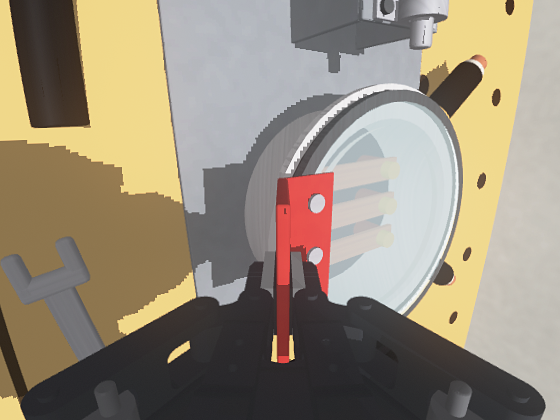

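The wrist force stays at about 3.5 N down, so the ring hasn't caught on the rim and is going in. I'll finish lowering.

{"api": "play_rows", "payload": {"plan": [{"x": 0, "y": -0.06, "z": 0.06, "rx": -0.0045, "ry": 0, "rz": 0, "fingers": 0}, {"x": 0, "y": -0.11, "z": 0.12, "rx": -0.009, "ry": 0, "rz": 0, "fingers": 0}, {"x": 0, "y": -0.17, "z": 0.19, "rx": -0.0135, "ry": 0, "rz": 0, "fingers": 0}, {"x": 0, "y": -0.22, "z": 0.26, "rx": -0.0175, "ry": 0, "rz": 0, "fingers": 0}, {"x": 0, "y": -0.28, "z": 0.32, "rx": -0.022, "ry": 0, "rz": 0, "fingers": 0}, {"x": 0, "y": -0.33, "z": 0.38, "rx": -0.0264, "ry": 0, "rz": 0, "fingers": 0}, {"x": 0, "y": -0.33, "z": 0.38, "rx": -0.0264, "ry": 0, "rz": 0, "fingers": 0}, {"x": 0, "y": -0.33, "z": 0.38, "rx": -0.0264, "ry": 0, "rz": 0, "fingers": 0}], "squeeze": 60}}

```text
clock: 16.8
eef_pos: [493.5, 0.1, 99.8]
tool_rot: [147.1, -0.0, 91.3]
wrist_force: [-0.8, -0.3, -3.8]
width: 4.5
```

```bash
python3 - <<'E'
from mv import *
commit((0,-.33,.38),(-.0264,0,0))
print(read_state()['wrist_torque'])
snap('wrist','wrist14.png');snap('scene','scene14.png')
a=cv2.imread('pics/scene14.png')[165:305,225:395]; cv2.imwrite('pics/scene14c.png',cv2.resize(a,None,fx=4.2,fy=4.2,interpolation=cv2.INTER_CUBIC))
E
```

```text
cmd [4.914e+02 2.000e-01 9.980e+01] [147.   -0.   91.3]
meas 16.8 [4.935e+02 1.000e-01 9.980e+01] [147.09  -0.    91.29] F [-0.8 -0.3 -3.8] w 4.5
[0.03316294 0.78272974 0.03423966]
```

View pics/scene14c.png

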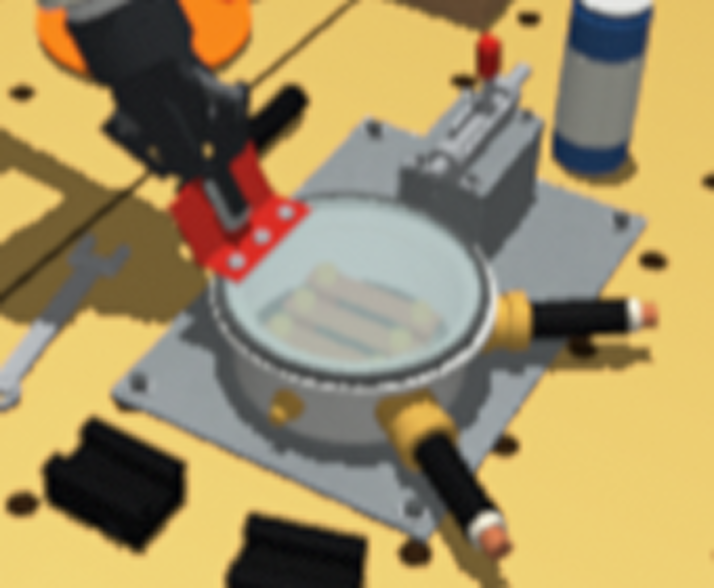

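{"api": "play_rows", "payload": {"plan": [{"x": 0, "y": -0.027, "z": 0.042, "rx": 0, "ry": 0, "rz": 0, "fingers": 0}, {"x": 0, "y": -0.054, "z": 0.084, "rx": 0, "ry": 0, "rz": 0, "fingers": 0}, {"x": 0, "y": -0.054, "z": 0.084, "rx": 0, "ry": 0, "rz": 0, "fingers": 0}], "squeeze": 60}}

```text
clock: 17.2
eef_pos: [493.7, 0.1, 98.9]
tool_rot: [147.1, -0.0, 91.3]
wrist_force: [-1.1, -0.3, -1.4]
width: 4.1
```

```bash
python3 - <<'E'
from mv import *
commit((0,-.054,.084)); print(read_state()['wrist_torque'])
E
```

```text
cmd [4.914e+02 2.000e-01 9.880e+01] [147.   -0.   91.3]
meas 17.2 [4.937e+02 1.000e-01 9.890e+01] [147.06  -0.    91.29] F [-1.1 -0.3 -1.4] w 4.1
[ 0.06659874  0.48536624 -0.01580264]
```

Contact has begun, with the force down from 3.8 to 1.4 N. One millimetre more, then I check.

{"api": "play_rows", "payload": {"plan": [{"x": 0, "y": -0.027, "z": 0.042, "rx": 0, "ry": 0, "rz": 0, "fingers": 0}, {"x": 0, "y": -0.054, "z": 0.084, "rx": 0, "ry": 0, "rz": 0, "fingers": 0}, {"x": 0, "y": -0.054, "z": 0.084, "rx": 0, "ry": 0, "rz": 0, "fingers": 0}], "squeeze": 60}}

```text
clock: 17.5
eef_pos: [494.1, 0.1, 98.9]
tool_rot: [147.0, 0.0, 91.3]
wrist_force: [-5.9, -0.1, 6.1]
width: 3.9
```

```bash
python3 - <<'E'
from mv import *
commit((0,-.054,.084)); print(read_state()['wrist_torque'])
snap('wrist','wrist15.png');snap('scene','scene15.png');snap('top','top15.png')
a=cv2.imread('pics/scene15.png')[165:305,225:395]; cv2.imwrite('pics/scene15c.png',cv2.resize(a,None,fx=4.2,fy=4.2,interpolation=cv2.INTER_CUBIC))
a=cv2.imread('pics/top15.png')[135:235,190:330]; cv2.imwrite('pics/top15c.png',cv2.resize(a,None,fx=5.6,fy=5.6,interpolation=cv2.INTER_CUBIC))
E
```

```text
cmd [4.914e+02 2.000e-01 9.790e+01] [147.   -0.   91.3]
meas 17.5 [4.941e+02 1.000e-01 9.890e+01] [146.98   0.    91.29] F [-5.9 -0.1  6.1] w 3.9
[0.12137329 0.5095859  0.05872195]
```

View pics/scene15c.png

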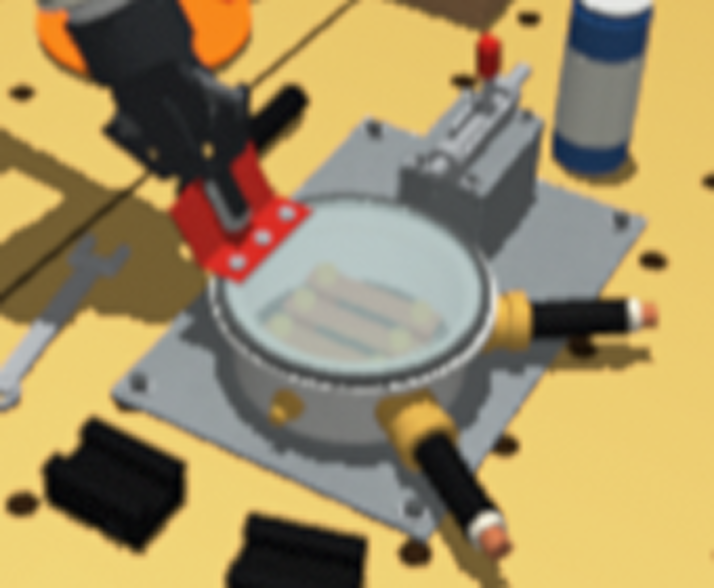

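View pics/top15c.png

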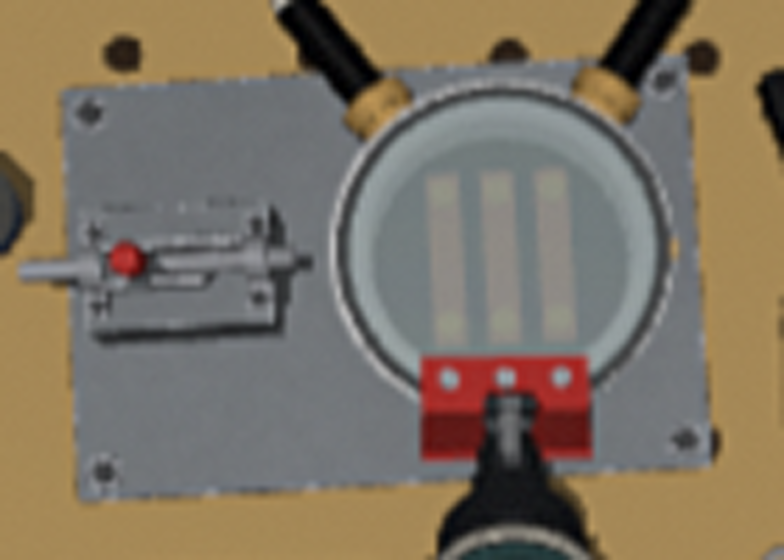

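The cover lies inside the flange rim evenly all round (top crop, centre about (503,248)). Contact force is 6 N upward, so it is down. I'll ease off and open slowly.

{"api": "play_rows", "payload": {"plan": [{"x": 0, "y": 0.03, "z": -0.05, "rx": 0, "ry": 0, "rz": 0, "fingers": 0}, {"x": 0, "y": 0.03, "z": -0.05, "rx": 0, "ry": 0, "rz": 0, "fingers": 0}, {"x": 0, "y": 0.03, "z": -0.05, "rx": 0, "ry": 0, "rz": 0, "fingers": 4}, {"x": 0, "y": 0.03, "z": -0.05, "rx": 0, "ry": 0, "rz": 0, "fingers": 7}, {"x": 0, "y": 0.03, "z": -0.05, "rx": 0, "ry": 0, "rz": 0, "fingers": 10}, {"x": 0, "y": 0.03, "z": -0.05, "rx": 0, "ry": 0, "rz": 0, "fingers": 14}, {"x": 0, "y": 0.03, "z": -0.05, "rx": 0, "ry": 0, "rz": 0, "fingers": 18}, {"x": 0, "y": 0.03, "z": -0.05, "rx": 0, "ry": 0, "rz": 0, "fingers": 22}, {"x": 0, "y": 0.03, "z": -0.05, "rx": 0, "ry": 0, "rz": 0, "fingers": 26}, {"x": 0, "y": 0.03, "z": -0.05, "rx": 0, "ry": 0, "rz": 0, "fingers": 30}, {"x": 0, "y": 0.03, "z": -0.05, "rx": 0, "ry": 0, "rz": 0, "fingers": 30}, {"x": 0, "y": 0.03, "z": -0.05, "rx": 0, "ry": 0, "rz": 0, "fingers": 30}], "squeeze": 30}}

```text
clock: 18.85
eef_pos: [493.6, 0.1, 98.4]
tool_rot: [147.1, -0.0, 91.3]
wrist_force: [0.2, -0.0, 0.3]
width: 25.5
```

```bash
python3 - <<'E'
from mv import *
commit((0,.03,-.05)); print(read_state()['wrist_torque'])
snap('wrist','wrist16.png')
E
```

```text
cmd [4.914e+02 2.000e-01 9.840e+01] [147.   -0.   91.3]
meas 18.85 [4.936e+02 1.000e-01 9.840e+01] [147.08  -0.    91.29] F [ 0.2 -0.   0.3] w 25.5
[-0.03752876  0.28960263  0.01202079]
```

View pics/wrist16.png

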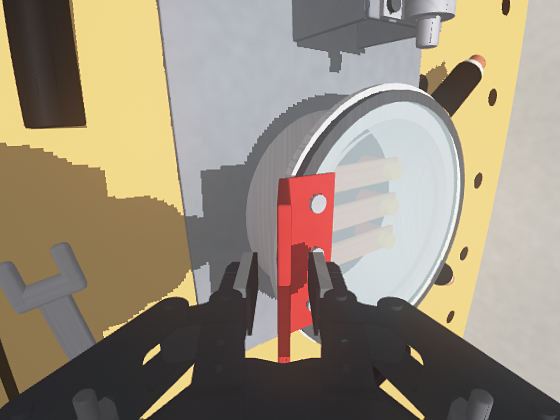

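```bash
python3 - <<'E'
from mv import *
r=R.from_euler('xyz',[180,0,3.3],degrees=True)
rel(b2w([-75,60,300]),r)
E
```

```text
shift cm [  5.67  13.37 -15.35] rv [ 0.4569 -0.4413  1.4896]
```

{"api": "play_rows", "payload": {"plan": [{"x": 0, "y": 0, "z": -1, "rx": 0, "ry": 0, "rz": 0, "fingers": 30}, {"x": 0, "y": 0, "z": -3, "rx": 0, "ry": 0, "rz": 0, "fingers": 30}, {"x": 0, "y": 0, "z": -6, "rx": 0, "ry": 0, "rz": 0, "fingers": 30}, {"x": 0, "y": 0, "z": -10, "rx": 0, "ry": 0, "rz": 0, "fingers": 30}, {"x": 0, "y": 0, "z": -14, "rx": 0, "ry": 0, "rz": 0, "fingers": 30}], "squeeze": 30}}

```text
clock: 19.4
eef_pos: [429.8, -1.8, 215.6]
tool_rot: [147.8, -0.1, 91.3]
wrist_force: [-0.0, 0.5, -2.4]
width: 25.5
```

```bash
python3 - <<'E'
from mv import *
commit((0,0,-14))
r=R.from_euler('xyz',[180,0,3.3],degrees=True)
rel(b2w([-75,60,300]),r)
E
```

```text
cmd [415.2  -1.5 215.8] [147.   -0.   91.3]
meas 19.4 [429.8  -1.8 215.6] [ 1.4781e+02 -5.0000e-02  9.1310e+01] F [-0.   0.5 -2.4] w 25.5
shift cm [ 5.67 13.37 -1.35] rv [ 0.4569 -0.4413  1.4896]
```

{"api": "play_rows", "payload": {"plan": [{"x": 5.7, "y": 13.4, "z": -1.4, "rx": 0.4569, "ry": -0.4413, "rz": 1.4896, "fingers": 40}, {"x": 5.7, "y": 13.4, "z": -1.4, "rx": 0.4569, "ry": -0.4413, "rz": 1.4896, "fingers": 40}, {"x": 5.7, "y": 13.4, "z": -1.4, "rx": 0.4569, "ry": -0.4413, "rz": 1.4896, "fingers": 40}, {"x": 5.7, "y": 13.4, "z": -1.4, "rx": 0.4569, "ry": -0.4413, "rz": 1.4896, "fingers": 40}, {"x": 5.7, "y": 13.4, "z": -1.4, "rx": 0.4569, "ry": -0.4413, "rz": 1.4896, "fingers": 40}, {"x": 5.7, "y": 13.4, "z": -1.4, "rx": 0.4569, "ry": -0.4413, "rz": 1.4896, "fingers": 40}, {"x": 5.7, "y": 13.4, "z": -1.4, "rx": 0.4569, "ry": -0.4413, "rz": 1.4896, "fingers": 40}, {"x": 5.7, "y": 13.4, "z": -1.4, "rx": 0.4569, "ry": -0.4413, "rz": 1.4896, "fingers": 40}, {"x": 5.7, "y": 13.4, "z": -1.4, "rx": 0.4569, "ry": -0.4413, "rz": 1.4896, "fingers": 40}, {"x": 5.7, "y": 13.4, "z": -1.4, "rx": 0.4569, "ry": -0.4413, "rz": 1.4896, "fingers": 40}, {"x": 5.7, "y": 13.4, "z": -1.4, "rx": 0.4569, "ry": -0.4413, "rz": 1.4896, "fingers": 40}, {"x": 5.7, "y": 13.4, "z": -1.4, "rx": 0.4569, "ry": -0.4413, "rz": 1.4896, "fingers": 40}, {"x": 5.7, "y": 13.4, "z": -1.4, "rx": 0.4569, "ry": -0.4413, "rz": 1.4896, "fingers": 40}, {"x": 5.7, "y": 13.4, "z": -1.4, "rx": 0.4569, "ry": -0.4413, "rz": 1.4896, "fingers": 40}, {"x": 5.7, "y": 13.4, "z": -1.4, "rx": 0.4569, "ry": -0.4413, "rz": 1.4896, "fingers": 40}, {"x": 5.7, "y": 13.4, "z": -1.4, "rx": 0.4569, "ry": -0.4413, "rz": 1.4896, "fingers": 40}], "squeeze": 30}}

```text
clock: 21.0
eef_pos: [535.2, 57.7, 299.7]
tool_rot: [-180.0, 0.5, 3.4]
wrist_force: [-0.1, -0.5, -0.0]
width: 34.5
```

```bash
python3 - <<'E'
from mv import *
commit((5.7,13.4,-1.4),(.4569,-.4413,1.4896))
snap('wrist','wrist17.png'); snap('scene','scene17.png'); snap('top','top17.png')
a=cv2.imread('pics/scene17.png')[165:305,225:395]; cv2.imwrite('pics/scene17c.png',cv2.resize(a,None,fx=4.2,fy=4.2,interpolation=cv2.INTER_CUBIC))
cv2.imwrite('pics/wrist17b.png',cv2.resize(cv2.imread('pics/wrist17.png'),None,fx=1.42,fy=1.42,interpolation=cv2.INTER_CUBIC))
E
```

```text
cmd [518.6  57.8 300.6] [180.   -0.    3.3]
meas 21.0 [535.2  57.7 299.7] [-179.98    0.53    3.39] F [-0.1 -0.5 -0. ] w 34.5
```

View pics/wrist17b.png

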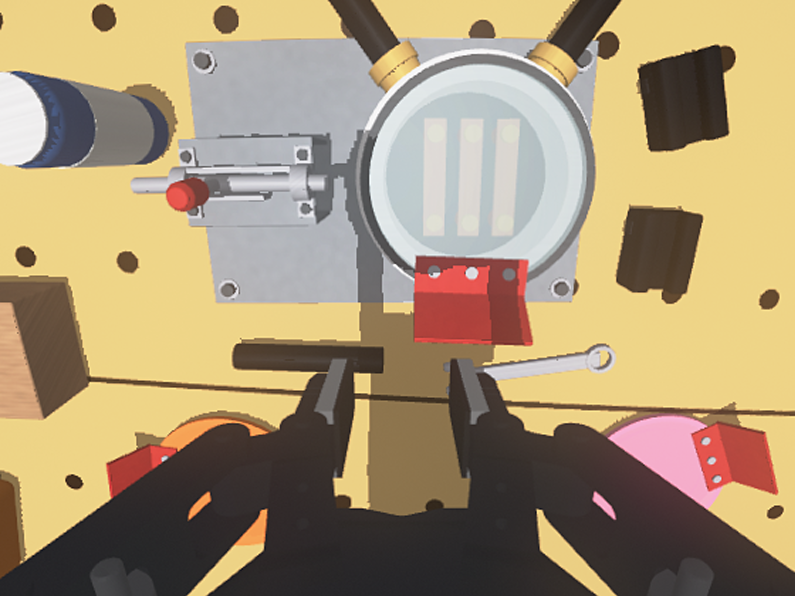

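View pics/scene17c.png

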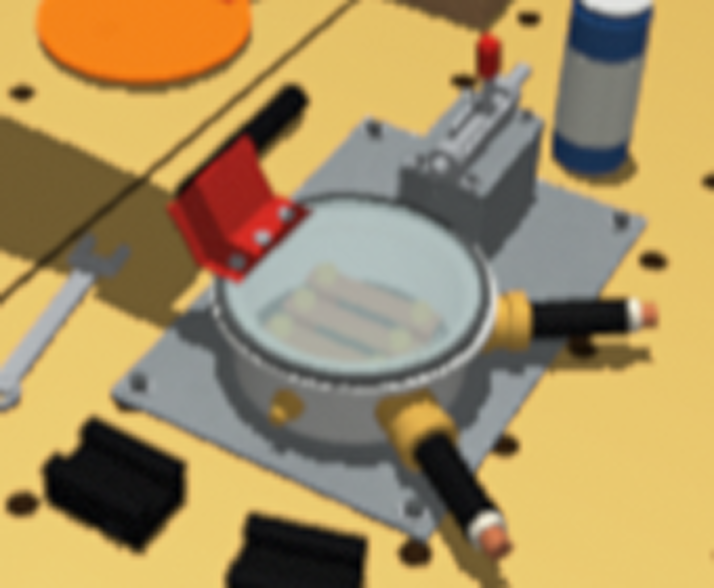

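The wrist view shows the cover seated inside the flange, with lug tip corners (414,341) and (533,345). The tool stopped about 16 mm short of the pose I meant because the last fast row was clipped, so I'll re-anchor my commanded pose to the measured one and check the cover's position.

```bash
python3 - <<'E'
from mv import *
s=read_state(); json.dump(dict(p=s['eef_pos'].tolist(),q=R.from_euler('xyz',s['tool_rot'],degrees=True).as_quat().tolist()),open('cmd.json','w'))
w=dict(np.load('pics/wrist17.npz')); w7=dict(np.load('pics/wrist7.npz'))
cw=lambda p:(np.array(p,float)+.5)/1.42-.5
T=w2b(onz(w,cw([(414,341),(533,345)]),113.8)); print(T.round(1))
d=T[0]-T[1]; yaw=-np.degrees(np.arctan2(d[0],d[1])); m=T.mean(0); print('yaw',yaw,'centre',m[:2]+R.from_euler('z',yaw,degrees=True).apply([116.7,0,0])[:2])
F=w2b(onz(w,cw([(415,257),(529,261)]),81)); print('foot',F.round(1), 'foot before',w2b(onz(w7,cw([(347,254),(463,258)]),85)).round(1))
# disc outline: fit dark rim & flange via points l/r/top
print('disc l,r', w2b(onz(w,cw([(358,170),(595,170)]),76)).round(1))
from scipy.spatial.transform import Rotation
r=R.from_euler('xyz',[180,0,3.3],degrees=True)
# project predicted disc circle at seat on image
img=cv2.imread('pics/wrist17.png')
big=cv2.resize(img[25:225,230:430],None,fx=3,fy=3,interpolation=cv2.INTER_CUBIC)
for c,col,z,rad in(((0.5,.5),(0,255,0),70,93),((0.5,.5),(0,0,255),76,90)):
    a=np.linspace(0,2*np.pi,200); P=b2w(np.c_[c[0]+rad*np.cos(a),c[1]+rad*np.sin(a),np.full(200,z)])
    q=((proj(w,P)-[230,25]+.5)*3-.5); cv2.polylines(big,[q.round().astype(int)],True,col,1)
cv2.imwrite('pics/wrist17d.png',big)
E
```

```text
[[-113.9   49.6  113.8]
 [-117.2  -40.6  113.8]]
yaw -2.118292044365588 centre [1.05443564 0.16232072]
foot [[-56.8  48.5  81. ]
 [-59.7 -41.5  81. ]] foot before [[-68.   47.3  85. ]
 [-71.1 -42.5  85. ]]
disc l,r [[  8.8  91.8  76. ]
 [ 10.2 -87.8  76. ]]
```

View pics/wrist17d.png

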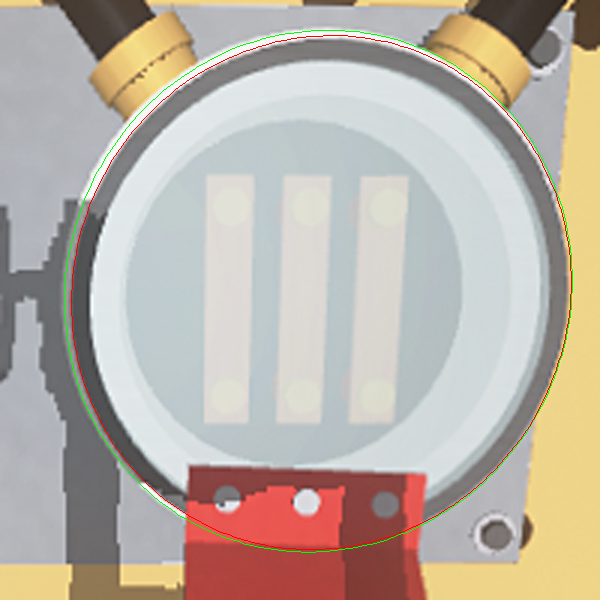

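Drawn from my seat estimate, the flange circle (green) and disc circle (red) match the flange and dark rim to about 1 mm. The measured cover centre is (1.1, 0.2) mm in my box frame, yaw −2°. It is seated. Now back to the bolt.

```bash
python3 - <<'E'
from mv import *
w=dict(np.load('pics/wrist17.npz')); t=dict(np.load('pics/top17.npz'))
for d in(w,t):
    m=reds(d['frame']); k,l,st,ce=cv2.connectedComponentsWithStats(m)
    for i in range(1,k):
        if 40<st[i,4]<700: print(ce[i].round(1),st[i,4],w2b(onz(d,[ce[i]],140)[0]).round(1))
r=R.from_euler('xyz',[180,0,3.3],degrees=True)
rel(b2w([-2,195.5,230]),r); rel(b2w([-2,195.5,142]),r)
E
```

```text
[126.7 138. ] 320 [ -4.6 198.6 140. ]
[292.9 206.4] 51 [-91.  -33.9 140. ]
[272.4 208.6] 217 [-94.3  25.  140. ]
[384.7 270.6] 531 [-289.4 -288.2  140. ]
[173.3 292.5] 552 [-320.8  320.7  140. ]
shift cm [  5.71 -13.63   6.91] rv [-0.0006  0.0097  0.0008]
shift cm [  5.8  -13.63  15.71] rv [-0.0006  0.0097  0.0008]
```

{"api": "play_rows", "payload": {"plan": [{"x": 2, "y": -4.5, "z": 1, "rx": 0, "ry": 0.01, "rz": 0, "fingers": 48}, {"x": 4, "y": -9, "z": 2, "rx": 0, "ry": 0.01, "rz": 0, "fingers": 48}, {"x": 5.7, "y": -13.7, "z": 4, "rx": 0, "ry": 0.01, "rz": 0, "fingers": 48}, {"x": 5.7, "y": -13.7, "z": 6.9, "rx": 0, "ry": 0.01, "rz": 0, "fingers": 48}, {"x": 5.7, "y": -13.7, "z": 6.9, "rx": 0, "ry": 0.01, "rz": 0, "fingers": 48}, {"x": 5.7, "y": -13.7, "z": 6.9, "rx": 0, "ry": 0.01, "rz": 0, "fingers": 48}, {"x": 5.7, "y": -13.7, "z": 6.9, "rx": 0, "ry": 0.01, "rz": 0, "fingers": 48}], "squeeze": 25}}

```text
clock: 21.85
eef_pos: [584.1, 196.9, 232.1]
tool_rot: [-179.9, -0.1, 3.3]
wrist_force: [0.5, -0.8, 0.2]
width: 40.7
```

```bash
python3 - <<'E'
from mv import *
commit((5.7,-13.7,6.9),(0,.01,0))
s=read_state(); print('box',w2b(s['eef_pos']).round(1))
snap('wrist','wrist18.png')
E
```

```text
cmd [583.6 197.7 230.1] [-1.7997e+02 -2.0000e-02  3.3400e+00]
meas 21.85 [584.1 196.9 232.1] [-1.7994e+02 -1.3000e-01  3.2600e+00] F [ 0.5 -0.8  0.2] w 40.7
box [ -1.7 195.3 232.1]
```

View pics/wrist18.png

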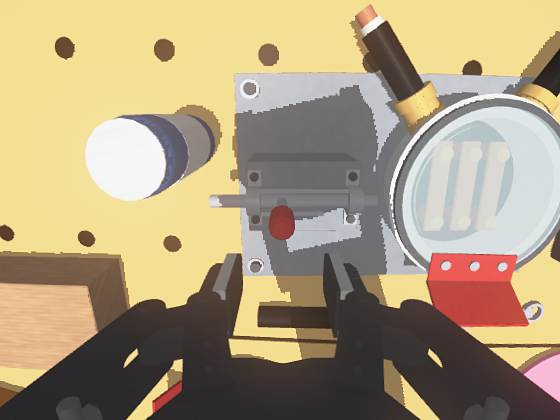

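The handle at (282,222) is midway between the fingers. I'll descend and close.

{"api": "play_rows", "payload": {"plan": [{"x": 0, "y": 0, "z": 3, "rx": 0, "ry": 0, "rz": 0, "fingers": 48}, {"x": 0, "y": 0, "z": 6, "rx": 0, "ry": 0, "rz": 0, "fingers": 48}, {"x": 0, "y": 0, "z": 8, "rx": 0, "ry": 0, "rz": 0, "fingers": 48}, {"x": 0, "y": 0, "z": 8.9, "rx": 0, "ry": 0, "rz": 0, "fingers": 48}, {"x": 0, "y": 0, "z": 8.9, "rx": 0, "ry": 0, "rz": 0, "fingers": 48}, {"x": 0, "y": 0, "z": 8.9, "rx": 0, "ry": 0, "rz": 0, "fingers": 36}, {"x": 0, "y": 0, "z": 8.9, "rx": 0, "ry": 0, "rz": 0, "fingers": 28}, {"x": 0, "y": 0, "z": 8.9, "rx": 0, "ry": 0, "rz": 0, "fingers": 20}, {"x": 0, "y": 0, "z": 8.9, "rx": 0, "ry": 0, "rz": 0, "fingers": 15}, {"x": 0, "y": 0, "z": 8.9, "rx": 0, "ry": 0, "rz": 0, "fingers": 15}, {"x": 0, "y": 0, "z": 8.9, "rx": 0, "ry": 0, "rz": 0, "fingers": 15}], "squeeze": 25}}

```text
clock: 23.0
eef_pos: [584.3, 197.8, 142.6]
tool_rot: [-179.9, -0.1, 3.3]
wrist_force: [-0.9, -1.0, 7.0]
width: 18.1
```

```bash
python3 - <<'E'
from mv import *
commit((0,0,8.9))
s=read_state(); print('box',w2b(s['eef_pos']).round(1))
snap('wrist','wrist19.png')
E
```

```text
cmd [583.6 197.8 141.1] [-1.7997e+02 -2.0000e-02  3.3400e+00]
meas 23.0 [584.3 197.8 142.6] [-1.7994e+02 -1.2000e-01  3.3100e+00] F [-0.9 -1.   7. ] w 18.1
box [ -1.5 196.2 142.6]
```

View pics/wrist19.png

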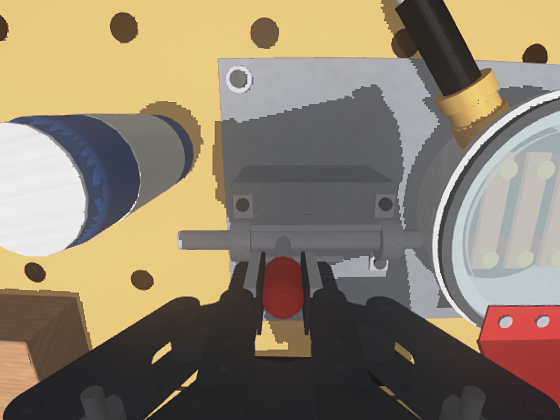

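{"api": "play_rows", "payload": {"plan": [{"x": 0, "y": 0.5, "z": 0, "rx": 0, "ry": 0, "rz": 0, "fingers": 15}, {"x": 0, "y": 1, "z": 0, "rx": 0, "ry": 0, "rz": 0, "fingers": 15}, {"x": 0, "y": 1.5, "z": 0, "rx": 0, "ry": 0, "rz": 0, "fingers": 15}, {"x": 0, "y": 2, "z": 0, "rx": 0, "ry": 0, "rz": 0, "fingers": 15}, {"x": 0, "y": 2.5, "z": 0, "rx": 0, "ry": 0, "rz": 0, "fingers": 15}, {"x": 0, "y": 3, "z": 0, "rx": 0, "ry": 0, "rz": 0, "fingers": 15}, {"x": 0, "y": 3.5, "z": 0, "rx": 0, "ry": 0, "rz": 0, "fingers": 15}, {"x": 0, "y": 4, "z": 0, "rx": 0, "ry": 0, "rz": 0, "fingers": 15}, {"x": 0, "y": 4.3, "z": 0, "rx": 0, "ry": 0, "rz": 0, "fingers": 15}, {"x": 0, "y": 4.5, "z": 0, "rx": 0, "ry": 0, "rz": 0, "fingers": 15}, {"x": 0, "y": 4.5, "z": 0, "rx": 0, "ry": 0, "rz": 0, "fingers": 15}, {"x": 0, "y": 4.5, "z": 0, "rx": 0, "ry": 0, "rz": 0, "fingers": 15}], "squeeze": 25}}

```text
clock: 24.25
eef_pos: [586.9, 153.4, 142.5]
tool_rot: [-179.9, -0.1, 3.3]
wrist_force: [-0.3, 4.6, 5.9]
width: 17.4
```

```bash
python3 - <<'E'
from mv import *
commit((0,4.5,0))
s=read_state(); print('box',w2b(s['eef_pos']).round(1))
snap('wrist','wrist20.png')
E
```

```text
cmd [586.2 152.8 141.1] [-1.7997e+02 -2.0000e-02  3.3400e+00]
meas 24.25 [586.9 153.4 142.5] [-1.7988e+02 -1.3000e-01  3.3100e+00] F [-0.3  4.6  5.9] w 17.4
box [ -1.4 151.7 142.5]
```

View pics/wrist20.png

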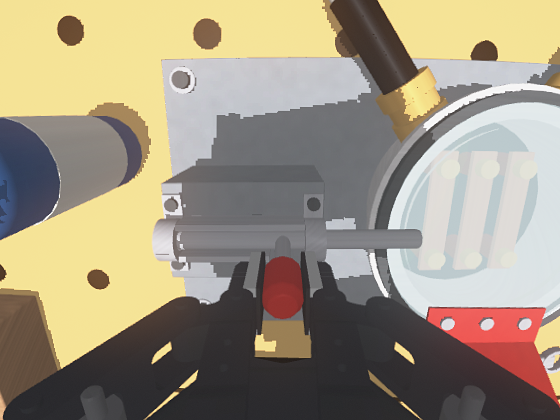

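The bolt is home: the picture matches the one from before I drew it, nose at (418,239). Next I lay the handle down along the reverse arc.

{"api": "play_rows", "payload": {"plan": [{"x": -0.5, "y": 0, "z": 0.05, "rx": 0, "ry": 0, "rz": 0, "fingers": 15}, {"x": -1.14, "y": 0, "z": 0.17, "rx": 0, "ry": 0, "rz": 0, "fingers": 15}, {"x": -1.91, "y": 0, "z": 0.45, "rx": 0, "ry": 0, "rz": 0, "fingers": 15}, {"x": -2.62, "y": 0, "z": 0.86, "rx": 0, "ry": 0, "rz": 0, "fingers": 15}, {"x": -3.24, "y": 0, "z": 1.39, "rx": 0, "ry": 0, "rz": 0, "fingers": 15}, {"x": -3.77, "y": 0, "z": 2.01, "rx": 0, "ry": 0, "rz": 0, "fingers": 15}, {"x": -4.18, "y": 0, "z": 2.72, "rx": 0, "ry": 0, "rz": 0, "fingers": 15}, {"x": -4.46, "y": 0, "z": 3.49, "rx": 0, "ry": 0, "rz": 0, "fingers": 15}, {"x": -4.6, "y": 0, "z": 4.1, "rx": 0, "ry": 0, "rz": 0, "fingers": 15}, {"x": -4.6, "y": 0, "z": 4.3, "rx": 0, "ry": 0, "rz": 0, "fingers": 15}, {"x": -4.6, "y": 0, "z": 4.3, "rx": 0, "ry": 0, "rz": 0, "fingers": 15}], "squeeze": 25}}

```text
clock: 25.4
eef_pos: [541.1, 150.6, 99.8]
tool_rot: [-179.9, -0.1, 3.3]
wrist_force: [-2.8, 1.8, 14.9]
width: 17.7
```

```bash
python3 - <<'E'
from mv import *
commit((-4.6,0,4.3))
s=read_state(); print('box',w2b(s['eef_pos']).round(1))
snap('wrist','wrist21.png'); snap('scene','scene21.png')
a=cv2.imread('pics/scene21.png')[165:305,225:395]; cv2.imwrite('pics/scene21c.png',cv2.resize(a,None,fx=4.2,fy=4.2,interpolation=cv2.INTER_CUBIC))
E
```

```text
cmd [540.3 150.2  98. ] [-1.7997e+02 -2.0000e-02  3.3400e+00]
meas 25.4 [541.1 150.6  99.8] [-1.799e+02 -1.300e-01  3.320e+00] F [-2.8  1.8 14.9] w 17.7
box [-47.3 151.6  99.8]
```

View pics/wrist21.png

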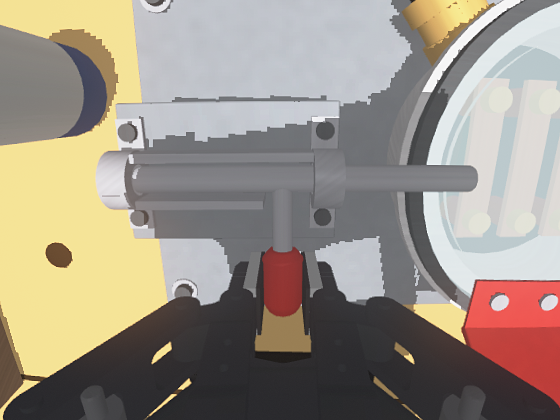

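View pics/scene21c.png

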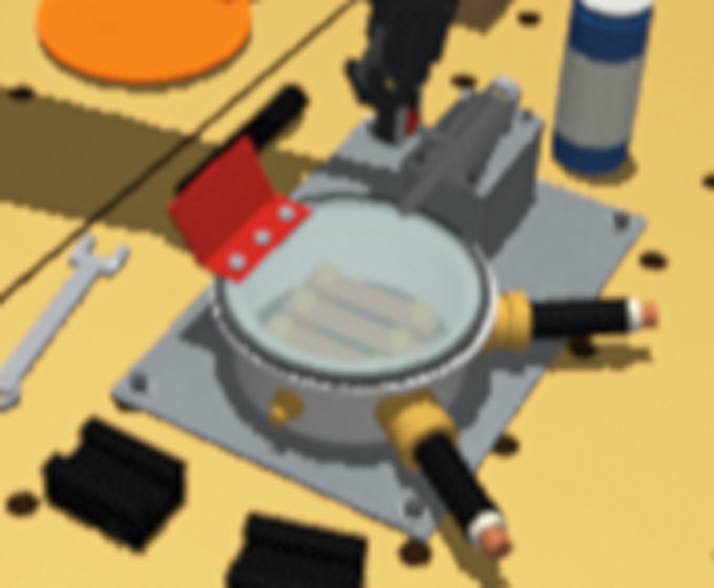

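The handle lies in its notch again; the wrist view is identical to the one at the first grip, and the notch pushes back with 15 N. I'll open and withdraw slowly.

{"api": "play_rows", "payload": {"plan": [{"x": 0, "y": 0, "z": -0.1, "rx": 0, "ry": 0, "rz": 0, "fingers": 20}, {"x": 0, "y": 0, "z": -0.1, "rx": 0, "ry": 0, "rz": 0, "fingers": 30}, {"x": 0, "y": 0, "z": -0.1, "rx": 0, "ry": 0, "rz": 0, "fingers": 42}, {"x": 0, "y": 0, "z": -0.1, "rx": 0, "ry": 0, "rz": 0, "fingers": 42}, {"x": 0, "y": 0, "z": -0.1, "rx": 0, "ry": 0, "rz": 0, "fingers": 42}, {"x": 0, "y": 0, "z": -1, "rx": 0, "ry": 0, "rz": 0, "fingers": 42}, {"x": 0, "y": 0, "z": -3, "rx": 0, "ry": 0, "rz": 0, "fingers": 42}, {"x": 0, "y": 0, "z": -6, "rx": 0, "ry": 0, "rz": 0, "fingers": 42}, {"x": 0, "y": 0, "z": -9, "rx": 0, "ry": 0, "rz": 0, "fingers": 42}, {"x": -1, "y": 3, "z": -13, "rx": 0, "ry": 0, "rz": 0, "fingers": 42}, {"x": -3, "y": 6, "z": -17, "rx": 0, "ry": 0, "rz": 0, "fingers": 42}, {"x": -3, "y": 8, "z": -20, "rx": 0, "ry": 0, "rz": 0, "fingers": 42}, {"x": -3, "y": 8, "z": -20, "rx": 0, "ry": 0, "rz": 0, "fingers": 42}, {"x": -3, "y": 8, "z": -20, "rx": 0, "ry": 0, "rz": 0, "fingers": 42}, {"x": -3, "y": 8, "z": -20, "rx": 0, "ry": 0, "rz": 0, "fingers": 42}], "squeeze": 25}}

```text
clock: 27.0
eef_pos: [514.9, 68.6, 297.1]
tool_rot: [-180.0, 0.1, 3.3]
wrist_force: [-0.1, -0.5, -0.9]
width: 35.9
```

```bash
python3 - <<'E'
from mv import *
commit((-3,8,-20))
w=snap('wrist','wrist22.png'); snap('scene','scene22.png'); snap('top','top22.png')
a=cv2.imread('pics/scene22.png')[165:305,225:395]; cv2.imwrite('pics/scene22c.png',cv2.resize(a,None,fx=4.2,fy=4.2,interpolation=cv2.INTER_CUBIC))
cv2.imwrite('pics/wrist22b.png',cv2.resize(cv2.imread('pics/wrist22.png'),None,fx=1.42,fy=1.42,interpolation=cv2.INTER_CUBIC))
m=reds(w['frame']); k,l,st,ce=cv2.connectedComponentsWithStats(m)
for i in range(1,k):
    if st[i,4]>100: print(ce[i].round(1),st[i].tolist(),w2b(onz(w,[ce[i]],96)[0]).round(1))
E
```

```text
cmd [515.   68.4 298. ] [-1.7997e+02 -2.0000e-02  3.3400e+00]
meas 27.0 [514.9  68.6 297.1] [-1.7995e+02  7.0000e-02  3.3100e+00] F [-0.1 -0.5 -0.9] w 35.9
[205.3 157.8] [198, 143, 17, 30, 410] [-46.6 151.2  96. ]
[346.1 207.7] [303, 168, 86, 60, 2707] [-100.5    2.4   96. ]
[530.5 313.3] [499, 289, 61, 51, 2128] [-241.6 -246.2   96. ]
[ 99.1 322.2] [79, 306, 50, 41, 1005] [-251.9  303.3   96. ]
```

View pics/wrist22b.png

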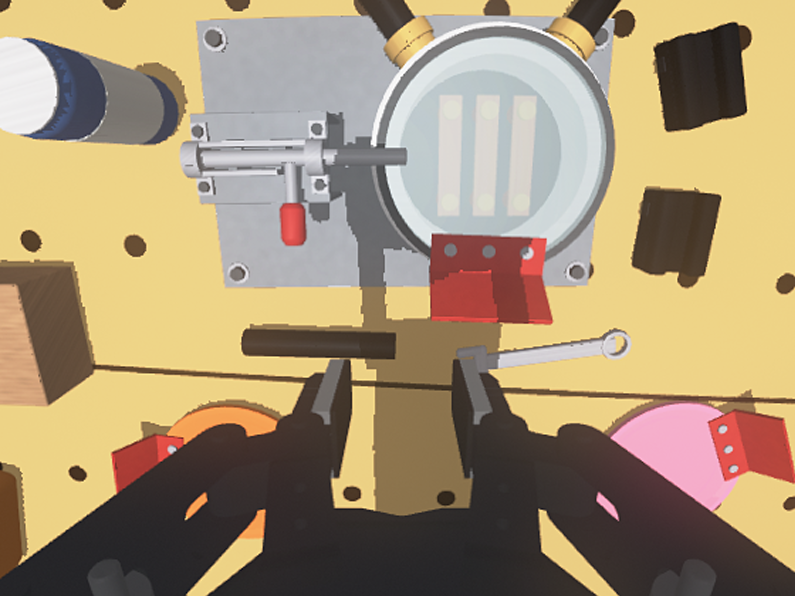

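View pics/scene22c.png

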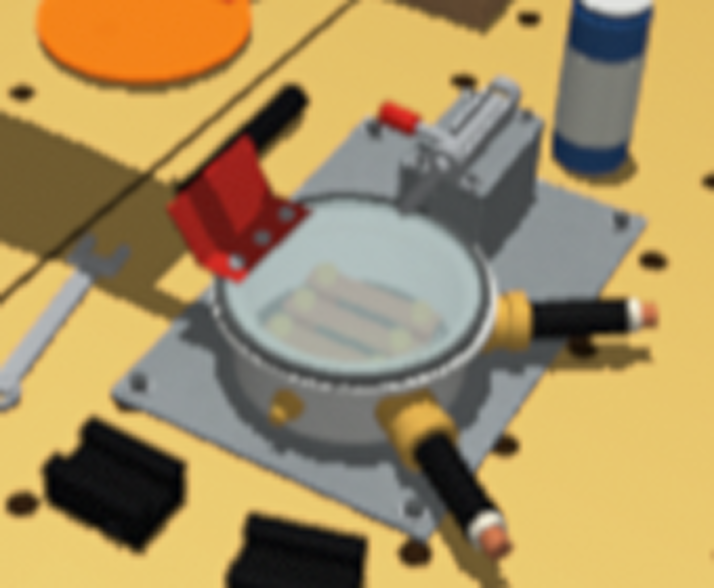

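View pics/top22.png

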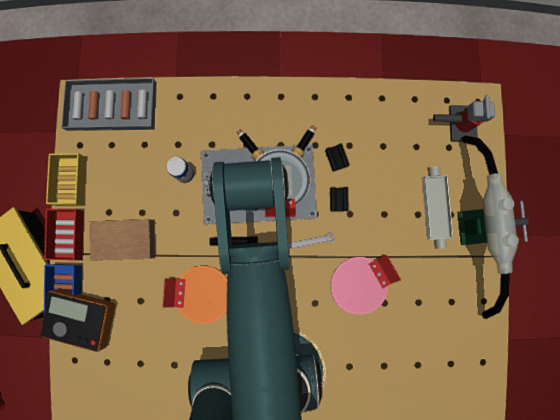

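The handle is at box (−46.6, 151.2), against (−46.7, 151.5) at the start, and the rod nose is over the cover at (407,156). Bystanders look unmoved. One last check of the cover and nose, then I hand in.

```bash
python3 - <<'E'
from mv import *
w=dict(np.load('pics/wrist22.npz')); cw=lambda p:(np.array(p,float)+.5)/1.42-.5
T=w2b(onz(w,cw([(430,319),(551,323)]),113.8)); d=T[0]-T[1]; yaw=-np.degrees(np.arctan2(d[0],d[1])); print('centre',(T.mean(0)[:2]+R.from_euler('z',yaw,degrees=True).apply([116.7,0,0])[:2]).round(1),'w',np.linalg.norm(d).round(1))
print('nose',w2b(onz(w,cw([(407,156)]),88)).round(1))
a,b=np.load('pics/scene0.npz')['frame'].astype(int),np.load('pics/scene22.npz')['frame'].astype(int)
# bystanders shift by template match in scene
import cv2
for n,(u,v) in dict(can=(369,180),block1=(252,280),block2=(296,302),spanner=(230,250),offcut=(289,193),shell=(155,360),carton=(337,147)).items():
    t=a[v-12:v+12,u-12:u+12].astype(np.uint8); s=b[v-20:v+20,u-20:u+20].astype(np.uint8); m=cv2.matchTemplate(s,t,cv2.TM_CCOEFF_NORMED); _,q,_,l=cv2.minMaxLoc(m); print(n,np.array(l)-8,round(q,3))
print(read_state()['clock'],finish_job())
E
```

```text
centre [1.6 1.3] w 89.6
nose [[ 0.9 67.3 88. ]]
can [0 0] 1.0
block1 [0 0] 0.999
block2 [0 0] 0.997
spanner [0 0] 1.0
offcut [0 0] 0.975
shell [0 0] 0.999
carton [0 0] 1.0
the job is handed in; nothing more can be done
27.15 None
```

The job is done and handed in at 27.2 s of the 58 s allowed. `finish_job` gave no verdict, so everything below rests on my own measurements.

**What I did:**
- **Bolt out:** I lifted the handle out of its notch and drew the bolt back about 45 mm.
- **Cover:** I gripped it by its sloping lug and tipped it to about 7° over the far edge. I then moved it about 11 mm towards +x and lowered it until the wrist force showed contact.
- **Bolt home:** I shot the bolt back and laid the handle down in its notch. The arm then withdrew clear of everything.

**Last checks:**
- **Cover:** its centre measures about 1–2 mm from my estimate of the seat, against a limit of 5 mm. Flatness I judged only from the pictures and from the ring having dropped into the mouth.
- **Bolt and handle:** the nose reads y = 67 mm against 69 mm expected when home, which is within camera error. The handle is within about 0.5 mm of where it started.
- **Bystanders:** none of the seven shows any shift between the first and last scene pictures.

**What disagreed:**
- My first move call was refused because each row needs all its keys; nothing moved.
- While withdrawing from the lug, one fast row was clipped and left my record of the commanded pose about 16 mm off. I reset it from the measured pose in free space before going on.
- Just before release the cover was pressed with about 6 N down and 6 N sideways. I eased off before opening, and it stayed seated.

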